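# Push the sample jar through the narrow gap into its dock

## Task

Park the white screw-lid sample jar in the low aluminium dock on the grey desk mat: push it along the mat with the fingers, through the narrow gap between the dock's two round posts, until it stands against the back stop inside. Do not pick it up, lift it or tip it over, and leave the dropper bottle and the test card where they are.

Things in the scene. Friction and masses are not known exactly. Their poses are not given: they have to be found in the camera images.
- jar: Loose upright sample jar: whitish round plastic with a ribbed white screw lid. Body 68 mm across (treat as a cylinder of radius 34 mm), lid 74 mm across from 63 mm up, height 87 mm, 0.15 to 0.31 kg. Origin: centre of its underside, on the mat; z up; its yaw means nothing. Pushed lower than 50 mm above the mat it slides without tipping.
- dock: Jar dock fixed to the mat: low U-shaped aluminium fence, 22 mm high, 6 mm thick, inside 100 mm wide. Origin: on the mat, midway between the two posts at its open mouth; x points level into the dock (the way the jar goes), y across the mouth. Posts 20 mm across at y = +-47 mm, clear gap 74 mm. Foot tabs reach y = +-74 mm. The mouth faces the robot's left, +-0.4 rad.
- stop (a point): Middle of the inner face of the dock's back stop, at mat level: 85 mm from the dock's origin along the dock's x. The parked jar's centre stands 34 mm before it, so 51 mm past the line between the posts.
- mat: Flat firm grey mat fixed on the desk, 190 mm (x) by 610 mm (y), 5 mm thick: its top, on which jar, dock, bottle and card stand, is at z = 5 mm. Origin: centre of its underside, on the desk.
- bottle: Bystander, to be left alone: small upright dropper bottle at the left end of the mat, 28 mm diameter, 68 mm high, origin at the centre of its underside.
- card: Bystander, to be left alone: flat white test card lying on the mat at its right end, 21 x 72 x 9 mm (long side along its own y), origin at the centre of its underside.

How it is judged:
By the outcome, as a careful person would: the job done as asked, in the order asked, and still so for the second after the job is handed in, with the robot touching nothing.
It also fails if it takes over 51 s, if anything falls off the work surface, if the arm or the gripper's body presses on something with over 40 N, if the wrist force passes 120 N, or if a joint passes its speed limit or range.

## Robot

A 6-joint arm with a two-finger parallel gripper is mounted at the origin on the work surface; the furniture and walls round the work are solid. World frame = base frame: x ahead of the robot, y to its left, z up, the work surface at z = 0. Lengths are in mm, angles in rad, forces in N, time in s.
With the tool pointing down it reaches from about 325 to 925 mm from the base axis. Payload 3.1 kg.
Tool frame: the origin (TCP) lies midway between the tips of the shut fingers; the grasp point (between the pads) lies 19 mm behind it; z points along the fingers, y is the direction in which the jaws open and shut (so a half turn about z gives the same grasp; the last joint's range is limited). The gripper opens to 85 mm and grips with 20 to 120 N. Pads are 22 mm wide; open, the fingers measure 114 mm over their backs; the gripper's body (76 mm by 85 mm) begins 54 mm behind the grasp point. The pads swing forward as they close: fully open they stand 13 mm farther back than shut.
Start: joints at [-1.386, 0.217, 1.613, -0, 1.311, -0.112], TCP at [182.81, -597.679, 231.3] pointing down, gripper open.
Joint ranges: [-2.75, 2.75], [-0.78, 2.1], [0.31, 2.55], [-1.13, 4.27], [0.13, 2.63], [-2.58, 2.58]. Speed limits (rad/s): [2.79, 2.79, 3.14, 3.14, 3.14, 3.14].

## Interface

Orientations are given as [roll, pitch, yaw] about the fixed x, y, z axes, in that order (R = Rz(yaw) Ry(pitch) Rx(roll)).
In Python, from cell import arm, imaging, job, spotter gives the robot as it stands.
- The arm moves only by the tool carry_out, never from a script. Its argument "rows" is a list of rows, each a list of 2 entries, a list of its own where there are three numbers: the shift along the tool's x, y, z in units of 30 mm (1.0 is 30 mm), then the turn about the tool's z in units of 6 degrees (1.0 is 6 degrees). A call has 1 to 20 rows; each row shifts and turns the commanded pose from where the row before left it, along the tool's axes as they then stand; what a row does not reach is not made up. A row lasts 1/12 s, in which the tool goes at most 41.7 mm and 7.16 degrees, less where a joint would pass 70% of its speed; a pose out of reach is approached as far as the arm can. A call is refused whole if a number of a shift passes 1 or a number of a turn 1, either way. A call with a gripper value outside its range is refused whole. "fingers" is the closure in counts, from 0 (fully open) to 255 (shut), set as the call begins (left out, the last holds). The fingers move at their own pace and stop on an object; "force" is the grip in N (left out, the last holds). Time passes only in rows, so rows that do not move let the fingers close. It gives the time, the measured TCP pose, the force and the opening at its end, in the units of the state.
- arm.get_obs(): the state, without advancing time (a new reading comes with each control period).
- imaging.snapshot(name): name is "scene" or "side" or "wrist"; returns a dict with "img" (384x512x3 uint8, red, green, blue), "range_z" (384x512 float32, mm along the optical axis (not along the pixel's ray), 0 where there is no reading), "intrinsics" (3x3 intrinsics, pixels), "cam_to_world" (4x4, takes a point from camera to world coordinates); the wrist camera has in their place "mount" (4x4, takes a point from camera to tool coordinates, whose origin is the TCP and whose axes are the flange's). Camera axes: x right, y down, z forward; pixel columns grow to the right and rows downward; lengths in mm; the calibration is good to about 2 mm. A picture is of the moment at which its call begins: read the wrist's pose just before it.
- job.hand_in(): hands the job in, once; it reports no verdict.
Trained networks look in a picture, given as the dict that the camera call returned (one of the last four; its "shot" number tells which), for a name from the list of things; names that differ only in an ending like _2 or _b are one class to them, and where a whole thing is asked for, a point or a joint stands for the part that bears it (a point fixed in the world has none). Each returns a list of dicts, best first, with "confidence" (0 to 1); they miss things now and then, are a little off and sometimes report something else, mostly with a low value. They report only what shows in the picture. A call takes as long as a camera call.
- spotter.recognise(picture, query): "point" ([x, y, z] in mm, in world coordinates, good to about 4 mm: the middle of the surface that is visible of it).
The state is a dict: "time_s": time; "q": joint angles; "qvel": joint speeds; "effort": joint torques, N m; "position": TCP position; "ee_rot": TCP orientation; "ft_force": force on the tool from outside, world axes, zero at the start; "wrist_torque": the same for the moment, N m; "grip_width": finger opening in mm.
Only numpy, scipy, OpenCV 4.12 (cv2) and the standard library are available. Lean on these libraries where they do the work, as an engineer would, in place of code of your own. Each camera call takes 0.05 s, during which the arm holds its last target.

## Working session

There is one attempt and no reset: what is moved stays moved. The work goes in short steps, Python scripts to look and compute and a tool call to move; the robot and the scene stay as the last step left them, time stands still between calls to the robot, and variables do not carry over. Pictures are saved under pics/ and viewed, and the job is handed in when it is done.

Besides the shell and the picture viewer there is one more tool, called after "Request:" as name(argument=value, ...), one argument or row to a line, values as JSON. carry_out: Moves the arm, as the interface text tells. Its arguments: {"type":"object","properties":{"rows":{"type":"array","items":{"type":"array"}},"fingers":{"type":"number"},"force":{"type":"number"}},"required":["rows"]}

```bash
ls; mkdir -p pics
cat > h.py <<'E'
import numpy as np,cv2
from cell import arm,imaging,job,spotter
def snap(n,f):
    p=imaging.snapshot(n); cv2.imwrite('pics/'+f,p['img'][:,:,::-1]); return p
def cloud(p,T=None):
    T=p['cam_to_world'] if T is None else T
    z=p['range_z'];K=p['intrinsics'];v,u=np.indices(z.shape)
    P=np.stack([(u-K[0,2])/K[0,0]*z,(v-K[1,2])/K[1,1]*z,z],-1)
    W=P@np.array(T)[:3,:3].T+np.array(T)[:3,3]; W[z<=0]=np.nan
    return W
E
python3 - <<'E'
from h import *
o=arm.get_obs();print({k:np.round(v,3) for k,v in o.items()})
for n in("scene","side"):
    p=snap(n,n+'0.png'); np.savez('/tmp/%s0.npz'%n,**{k:p[k] for k in('img','range_z','intrinsics','cam_to_world')})
    print(n,np.round(p['cam_to_world'],3).tolist())
    for q in("jar","dock","bottle","card"):
        print(q,[(np.round(d['point'],0).tolist(),round(d['confidence'],2)) for d in spotter.recognise(p,q)][:3])
E
```

```text
pics
{'time_s': np.float64(0.0), 'q': array([-1.386,  0.218,  1.615,  0.   ,  1.311, -0.112]), 'qvel': array([-0.001,  0.   , -0.001,  0.   , -0.002,  0.   ]), 'effort': array([-0.0000e+00, -3.9685e+01, -3.0385e+01, -0.0000e+00,  1.0000e-02,
        0.0000e+00]), 'position': array([ 182.648, -596.859,  229.942]), 'ee_rot': array([-3.139, -0.   ,  0.297]), 'ft_force': array([0.633, 0.461, 1.25 ]), 'wrist_torque': array([-0.07 , -0.061,  0.025]), 'grip_width': np.float64(85.212)}
scene [[-0.903, -0.368, 0.222, 193.369], [-0.429, 0.781, -0.454, 571.981], [-0.006, -0.505, -0.863, 1034.271], [0.0, 0.0, 0.0, 1.0]]
jar []
dock [([466.0, -147.0, 25.0], 0.6), ([407.0, 88.0, 8.0], 0.37)]
bottle [([452.0, 324.0, 40.0], 0.56)]
card [([433.0, -240.0, 8.0], 0.71)]
side [[-0.883, -0.192, 0.429, -115.092], [-0.47, 0.35, -0.81, 1051.229], [0.005, -0.917, -0.399, 535.602], [0.0, 0.0, 0.0, 1.0]]
jar [([394.0, 178.0, 66.0], 0.57)]
dock [([465.0, -150.0, 15.0], 0.85)]
bottle []
card [([431.0, -235.0, 10.0], 0.4)]
```

View pics/scene0.png

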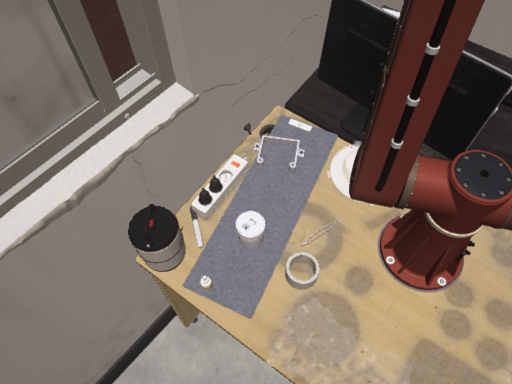

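View pics/side0.png

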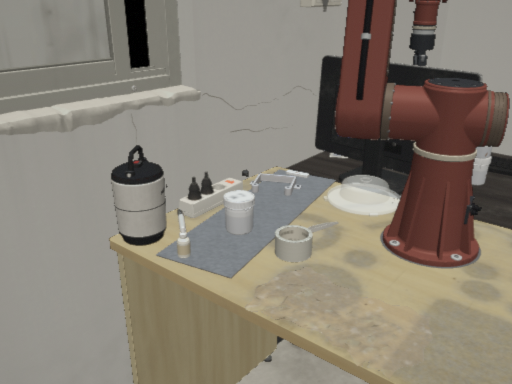

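Run:
```python
import numpy as np,cv2
from h import cloud
for n in("scene","side"):
    p=dict(np.load('/tmp/%s0.npz'%n)); W=cloud(p)
    P=W.reshape(-1,3); P=P[~np.isnan(P[:,0])]
    m=(P[:,0]>280)&(P[:,0]<620)&(abs(P[:,1])<420)&(P[:,2]>-20)&(P[:,2]<150)
    P=P[m]
    # topdown height map
    H=np.zeros((340,840),np.uint8)
    for x,y,z in P[np.argsort(P[:,2])]:
        H[int(619-x) if x<619 else 0,int(419-y)]=min(255,max(0,(z+5)*2.4)+10)
    cv2.imwrite('pics/top_%s.png'%n,cv2.applyColorMap(cv2.resize(H,(800,324),interpolation=cv2.INTER_NEAREST),cv2.COLORMAP_JET))
    t=P[(P[:,2]>80)&(P[:,2]<100)]
    print(n,'top',len(t),t.mean(0),t.min(0),t.max(0))
    c=P[(P[:,2]>18)&(P[:,2]<45)&(P[:,1]<60)]
    print('dock pts',len(c),c.min(0),c.max(0))
    mm=P[(P[:,2]>0)&(P[:,2]<9)]; print('mat',np.percentile(mm,[1,50,99],axis=0).round(1).tolist())
```

```text
scene top 1545 [466.91219873 -10.7492885   90.32617883] [ 280.33509845 -419.79193704   80.00172317] [619.92884104 350.23932758  99.98075115]
dock pts 1480 [ 281.69881991 -419.9180728    18.0180404 ] [619.7491916   59.97046486  44.99818197]
mat [[284.5, -267.8, 0.1], [404.9, 109.4, 4.2], [600.3, 383.6, 8.7]]
side top 1719 [494.50342962   5.28106819  89.77609067] [ 282.07766147 -419.82643367   80.00086771] [619.68449691 348.21850087  99.99748339]
dock pts 1393 [ 280.98797099 -419.48575504   18.00883725] [619.9557581   59.57880988  44.98276129]
mat [[284.1, -277.9, 0.1], [392.3, 193.7, 4.7], [592.4, 388.8, 8.1]]
```

The scene image shows the jar at about (250,226), dock posts at about (260,162) and (297,165), the back stop along row 138, the bottle at (205,283) and the card at (300,125). The power strip is on the far side of the mat.

Run:
```python
import numpy as np,cv2
from h import cloud
p=dict(np.load('/tmp/scene0.npz'));i=p['img'][:,:,::-1]
cv2.imwrite('pics/crop_dock.png',cv2.resize(i[115:180,235:325],None,fx=8,fy=8,interpolation=cv2.INTER_CUBIC))
for n,(u0,u1,v0,v1) in {'scene':(230,272,205,250),'side':(220,258,188,235)}.items():
    p=dict(np.load('/tmp/%s0.npz'%n));W=cloud(p)[v0:v1,u0:u1].reshape(-1,3)
    t=W[(W[:,2]>86)&(W[:,2]<100)]; print(n,len(t),np.median(t,0),(np.percentile(t,1,axis=0)+np.percentile(t,99,axis=0))/2,t.max(0)-t.min(0))
    b=W[(W[:,2]>15)&(W[:,2]<60)]; 
    A=np.c_[2*b[:,:2],np.ones(len(b))]
    # fit circle r=34
    from scipy.optimize import least_squares
    for B,r in((b,34),(W[(W[:,2]>70)&(W[:,2]<84)],37)):
        s=least_squares(lambda c:np.hypot(B[:,0]-c[0],B[:,1]-c[1])-r,[395,165],loss='soft_l1'); print(len(B),r,s.x,s.cost)
```

```text
scene 632 [409.54863344 159.83827647  90.77701917] [409.88448857 159.60090307  90.61715596] [72.03148732 71.55731276 10.73206069]
163 34 [411.11287756 157.28627205] 38.84253340547771
56 37 [410.96459038 157.66919354] 12.162554214633662
side 369 [408.46689812 161.30261116  90.75686826] [409.30507197 157.73289898  89.73350976] [73.38754442 76.34818477  8.19908259]
590 34 [412.05700309 154.21825862] 15869.549434460365
163 37 [411.60647166 155.10743992] 99.50812964668309
```

View pics/crop_dock.png

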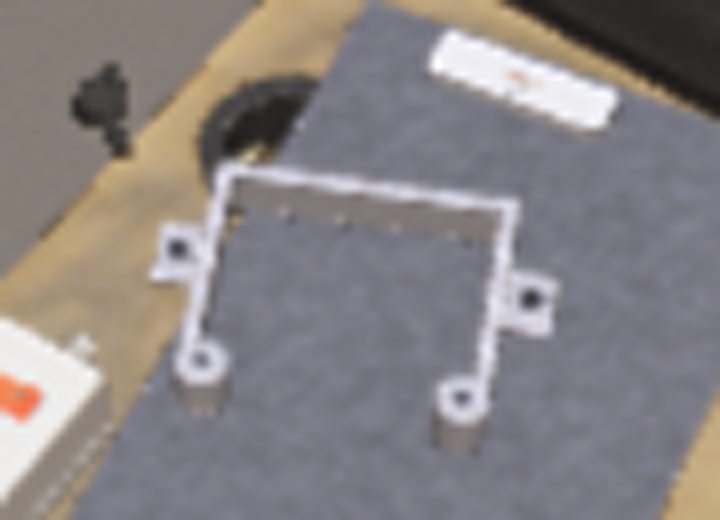

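View pics/top_scene.png

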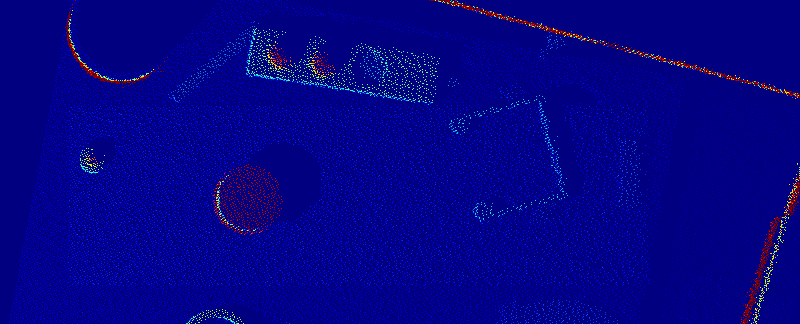

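Run:
```python
import numpy as np
from h import cloud
p=dict(np.load('/tmp/scene0.npz'));W=cloud(p);K=p['intrinsics'];T=p['cam_to_world']
def ray(x,y,z):
    u=235+(x+.5)/8-.5;v=115+(y+.5)/8-.5
    d=T[:3,:3]@np.array([(u-K[0,2])/K[0,0],(v-K[1,2])/K[1,1],1]);c=T[:3,3]
    return (c+d*(z-c[2])/d[2]).round(1), np.nanmedian(W[int(v)-1:int(v)+3,int(u)-1:int(u)+3].reshape(-1,3),0).round(1)
for n,x,y in(('postF',201,360),('postN',462,400),('cornF',229,168),('cornN',512,205)):
    print(n,ray(x,y,27),ray(x,y,33)[0])
P=W.reshape(-1,3);
m=(P[:,1]<-30)&(P[:,1]>-220)&(P[:,0]>370)&(P[:,0]<540)&(P[:,2]>20)&(P[:,2]<40)
B=P[m];print(len(B))
for n,c in(('F',(490,-60)),('N',(400,-85))):
    q=B[np.hypot(B[:,0]-c[0],B[:,1]-c[1])<20]; print(n,len(q),q.mean(0),q.min(0),q.max(0))
np.save('/tmp/dockpts.npy',B)
```

```text
postF (array([489. , -64.4,  27. ]), array([489.5, -63.7,  26.9])) [487.3 -60.6  33. ]
postN (array([398. , -88.2,  27. ]), array([397.3, -88.2,  27.7])) [396.8 -84.2  33. ]
cornF (array([ 516.3, -146.9,   27. ]), array([ 517.2, -149. ,   23.6])) [ 514.4 -142.6   33. ]
cornN (array([ 415.1, -175.6,   27. ]), array([ 416.6, -176.2,   23.3])) [ 413.8 -171.1   33. ]
292
F 44 [488.38427112 -62.8640817   25.84747371] [478.240921   -74.744078    20.27825453] [499.29188894 -52.63554527  31.82846534]
N 45 [397.48779793 -87.69563379  26.54850236] [ 388.47503141 -103.96299637   20.90958196] [407.54086244 -77.71452221  31.49576366]
```

Run:
```python
import numpy as np
from h import cloud
g={}
for n in("scene","side"):
    P=cloud(dict(np.load('/tmp/%s0.npz'%n))).reshape(-1,3);P=P[~np.isnan(P[:,0])]
    for x,y,z in P:
        if 50<x<700 and -750<y<450 and z<1000:
            k=(int(y//50)*50,int(x//50)*50);g[k]=max(g.get(k,-99),z)
xs=range(50,700,50);print('y\\x ',*['%5d'%x for x in xs])
for y in range(400,-800,-50): print('%5d'%y,*['%5s'%(('%d'%g[(y,x)]) if (y,x) in g else '.') for x in xs])
```

```text
y\x     50   100   150   200   250   300   350   400   450   500   550   600   650
  400     8     9     8     9     5     2   -99   -99   -99   -99   -99   -99   -99
  350    11    11    10     9     7     5     5     5     4     4    95   -99   -99
  300    10     9    10    10     7     9    11    73    74   174   219   178     2
  250     7     9    10     7     6     9    10     9    11   175   219   216   292
  200     7     5     6    52    51    10    10    11    11   125   180   180   293
  150     6     5     5    53    53     9    95    96     9    44    44     3   293
  100     5     7   357   311    47    12    94    96    11    76    98     6   294
   50   343   476   571   527    12    10     9    10    10    96    98   293   294
    0   365   679   685   671     7     9     9    10    11    46    46   525   529
  -50   365   680   678   654     5     9    11     9    10    47    45   535   525
 -100    19    11    20   615    13     9    31    30    31    30   376   506     .
 -150     1    50    56    56    54    12    27    30    28    31   502   502     .
 -200    
[... 298 characters left out ...]
 -10   499   499     .     .
 -400   339   340   340   339   342   340   263   -11   498   498     .     .     .
 -450     .    -1    -1    -1   340   342   341   498   498   498     .     .     .
 -500     .   -16   -14    -5     .   -13   -13   497   497   477     .     .     .
 -550     .     .   347   -17     .   -14    -6   497   482   403     .     .     .
 -600     .   500   500   499     .     .     .   -16   477     .     .     .     .
 -650     .   497   414   467     .     .     .     .   494     .     .     .     .
 -700     .     .     .   346     .     .     .     .   494     .     .     .     .
 -750     .     .     .     .     .     .     .     .     .     .     .     .     .
```

Request:
carry_out(
  rows=[
    [[0,0,-1],0],
    [[0,0,-1],0],
    [[0,0,-1],0],
    [[0,0,-1],0],
    [[0,0,-1],0],
    [[0,0,-1],0],
    [[0.8,-0.96,0],0],
    [[0.8,-0.96,0],0],
    [[0.8,-0.96,0],0],
    [[0.8,-0.96,0],0],
    [[0.8,-0.96,0],0],
    [[0.8,-0.96,0],0],
    [[0.8,-0.96,0],0],
    [[0.8,-0.96,0],0],
    [[0.8,-0.96,0],0],
    [[0.8,-0.96,0],0],
  ],
  fingers=0,
  force=20,
)

```text
time_s: 1.83
position: [328.3, -250.4, 411.6]
ee_rot: [3.141, -0.001, 0.296]
ft_force: [0.7, -0.3, -1.1]
grip_width: 85.7
```

Request:
carry_out(
  rows=[
    [[0.5,-0.94,0],0],
    [[0.5,-0.94,0],0],
    [[0.5,-0.94,0],0],
    [[0.5,-0.94,0],0],
    [[0.5,-0.94,0],0],
    [[0.5,-0.94,0],0],
    [[0.5,-0.94,0],0],
    [[0.5,-0.94,0],0],
    [[0.5,-0.94,0],0],
    [[0.5,-0.94,0],0],
    [[0.5,-0.94,0],0],
    [[0.5,-0.94,0],0],
    [[0.5,-0.94,0],0],
    [[0,0,1],0.9],
    [[0,0,1],0.9],
    [[0,0,1],0],
    [[0,0,1],0],
    [[0,0,1],0],
    [[0,0,0],0],
  ],
)

```text
time_s: 3.42
position: [402.7, 154.6, 254.5]
ee_rot: [3.14, 0.013, 0.108]
ft_force: [-0.6, -0.2, -1.3]
grip_width: 85.4
```

Run:
```python
from h import *
from scipy.spatial.transform import Rotation as R
o=arm.get_obs();print(o['position'],o['ee_rot'])
p=snap('wrist','w1.png');T=np.eye(4);T[:3,:3]=R.from_euler('xyz',o['ee_rot']).as_matrix();T[:3,3]=o['position']
print(np.round(p['mount'],3).tolist())
W=cloud(p,T@p['mount']);np.savez('/tmp/w1.npz',W=W,img=p['img'])
t=W[(W[...,2]>86)&(W[...,2]<98)&(abs(W[...,0]-410)<60)&(abs(W[...,1]-158)<60)]
print('lid',len(t),np.median(t,0),(t.min(0)+t.max(0))/2,np.ptp(t,axis=0))
s=snap('side','s1.png');np.savez('/tmp/s1.npz',W=cloud(s),img=s['img'])
cv2.imwrite('pics/s1c.png',cv2.resize(s['img'][60:260,150:350,::-1],None,fx=3,fy=3,interpolation=cv2.INTER_CUBIC))
```

```text
[402.7303643  154.63540971 254.48016146] [3.14033303 0.01284604 0.10846614]
[[0.001, -0.963, -0.27, 68.282], [1.0, 0.0, 0.001, 0.306], [-0.001, -0.27, 0.963, -142.994], [0.0, 0.0, 0.0, 1.0]]
lid 4490 [412.79551416 156.42470769  91.182756  ] [411.25134917 156.18294437  90.48909723] [72.9660211  72.96960861  8.59138803]
```

View pics/w1.png

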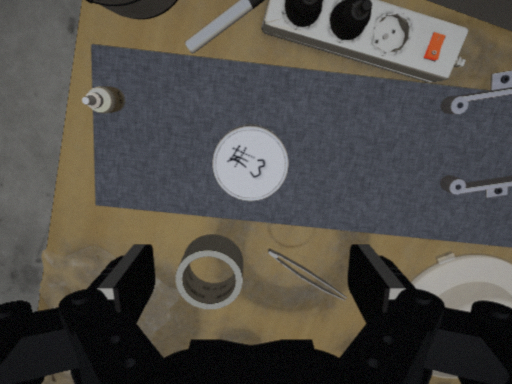

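View pics/s1c.png

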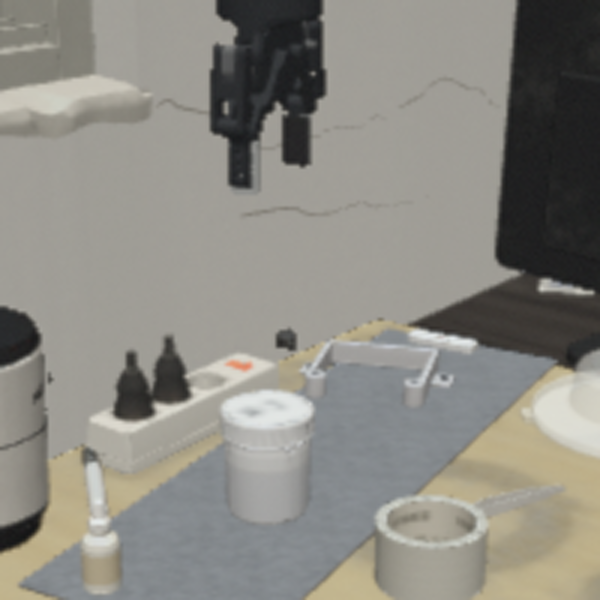

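Run:
```python
from h import *
from scipy.spatial.transform import Rotation as R
o=arm.get_obs();print(o['position'],o['ee_rot'])
p=snap('wrist','w2.png');T=np.eye(4);T[:3,:3]=R.from_euler('xyz',o['ee_rot']).as_matrix();T[:3,3]=o['position']
M=T@p['mount'];K=p['intrinsics'];W=cloud(p,M)
cv2.imwrite('pics/w2c.png',cv2.resize(p['img'][70:220,412:512,::-1],None,fx=4,fy=4,interpolation=cv2.INTER_CUBIC))
t=W[(W[...,2]>86)&(W[...,2]<98)&(abs(W[...,0]-410)<60)&(abs(W[...,1]-158)<60)]
print('lid',len(t),np.median(t,0),(t.min(0)+t.max(0))/2,np.ptp(t,axis=0))
for u,v in((460,104),(457.5,187)):
    d=M[:3,:3]@np.array([(u-K[0,2])/K[0,0],(v-K[1,2])/K[1,1],1]);c=M[:3,3];print(c+d*(27-c[2])/d[2], np.nanmedian(W[v.__int__()-3:int(v)+4,int(u)-3:int(u)+4].reshape(-1,3),0))
```

```text
[406.65210886 155.38952712 260.86406712] [3.14138647e+00 2.30563835e-03 1.08310255e-01]
lid 4257 [412.79288762 156.4778505   91.17890502] [411.41818217 156.29514019  89.94435849] [72.4374188  72.96271024  7.8514058 ]
[496.80752435 -70.10426536  27.        ] [496.81016476 -70.48654023  27.06735765]
[403.04192083 -94.16747549  27.        ] [403.0554707  -92.95901393  27.53296738]
```

View pics/w2c.png

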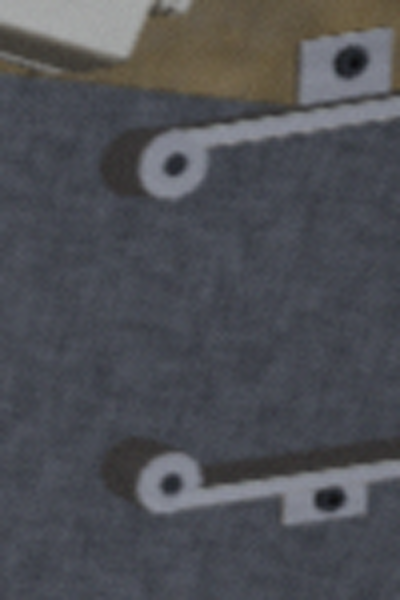

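```bash
cat >> h.py <<'E'
from scipy.spatial.transform import Rotation as R
def wrist(f):
    o=arm.get_obs();p=snap('wrist',f);T=np.eye(4);T[:3,:3]=R.from_euler('xyz',o['ee_rot']).as_matrix();T[:3,3]=o['position']
    print('tcp',o['position'].round(1),o['ee_rot'].round(4)); return p,T@p['mount']
def hit(M,K,u,v,z):
    d=M[:3,:3]@np.array([(u-K[0,2])/K[0,0],(v-K[1,2])/K[1,1],1]);c=M[:3,3];return (c+d*(z-c[2])/d[2]).round(1)
E
python3 - <<'E'
from h import *
p,M=wrist('w3.png');K=p['intrinsics']
cv2.imwrite('pics/w3c.png',cv2.resize(p['img'][70:220,412:512,::-1],None,fx=4,fy=4,interpolation=cv2.INTER_CUBIC))
W=cloud(p,M)
t=W[(W[...,2]>86)&(W[...,2]<98)&(abs(W[...,0]-410)<60)&(abs(W[...,1]-158)<60)]
print('lid',len(t),(t.min(0)+t.max(0))/2)
g=cv2.cvtColor(p['img'],cv2.COLOR_RGB2GRAY)
for u,v in((455,111.2),(455,191)): print(hit(M,K,u,v,27))
m=(W[...,2]>20)&(W[...,2]<33)&(W[...,1]<-55)&(W[...,1]>-130);
for c in((490,-66),(398,-90)):
    q=W[m&(np.hypot(W[...,0]-c[0],W[...,1]-c[1])<16)]; print(len(q),q.mean(0),q.min(0),q.max(0))
E
```

```text
tcp [408.1 155.6 262.8] [-3.1414e+00 -1.8000e-03  1.0820e-01]
lid 4195 [411.3498625  156.17255525  90.13740988]
[491.  -67.6  27. ]
[399.9 -93.3  27. ]
338 [490.47258603 -65.38575064  26.60946944] [479.66125792 -78.95849824  20.15271149] [501.0562327  -55.44963936  29.61928703]
285 [398.98484496 -90.12923287  26.39411881] [ 389.07677261 -105.62861169   20.00729817] [408.41984216 -79.93948652  30.16180253]
```

View pics/w3c.png

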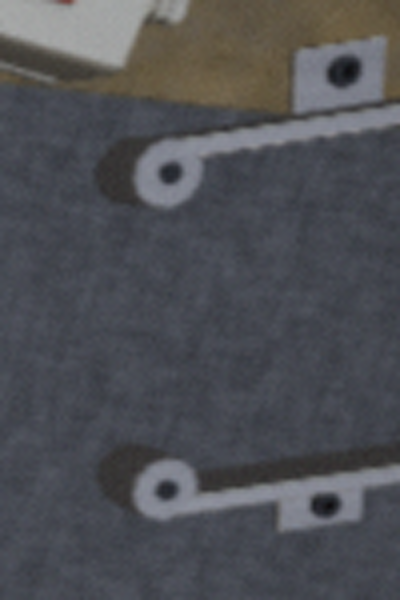

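The posts measured from two cameras agree to about 3 mm, giving a dock origin near (443.7,−78) and a jar near (411,157). The gripper body limits how low I can go over the lid. I'll therefore cradle the jar from behind with the fingers about 40 mm apart, tool x pointing away from the dock.

Request:
carry_out(
  rows=[
    [[0,0,0],-1],
    [[0,0,0],-1],
    [[0,0,0],-1],
    [[0,0,0],-1],
    [[0,0,0],-1],
    [[0,0,0],-1],
    [[0,0,0],-1],
    [[0,0,0],-1],
    [[0,0,0],-1],
    [[0,0,0],-1],
    [[0,0,0],-1],
    [[0,0,0],-1],
    [[0,0,0],-1],
    [[0,0,0],-1],
    [[0,0,0],-0.86],
    [[0.8,0,0],0],
    [[0.8,0,0],0],
    [[0.8,0,0],0],
    [[0,0,0],0],
    [[0,0,0],0],
  ],
  fingers=138,
)

```text
time_s: 5.28
position: [402.0, 228.3, 264.1]
ee_rot: [3.137, -0.001, 1.667]
ft_force: [-0.1, 0.1, 0.1]
grip_width: 39.3
```

Run:
```python
from h import *
imaging.snapshot('wrist')
p,M=wrist('w4.png');K=p['intrinsics'];W=cloud(p,M)
t=W[(W[...,2]>86)&(W[...,2]<98)&(abs(W[...,0]-410)<60)&(abs(W[...,1]-158)<60)]
print('lid',len(t),(t.min(0)+t.max(0))/2)
cv2.imwrite('pics/w4b.png',cv2.resize(p['img'][:,:,::-1],(800,600),interpolation=cv2.INTER_CUBIC))
for c in((490,-66),(398,-90)):
    m=(W[...,2]>24)&(W[...,2]<33)&(np.hypot(W[...,0]-c[0],W[...,1]-c[1])<18);q=W[m]; print(len(q),q.mean(0) if len(q) else 0,np.argwhere(m).mean(0) if len(q) else 0)
# finger geometry in tool frame
Wt=cloud(p,p['mount']);q=Wt[(Wt[...,2]>-90)&(Wt[...,2]<10)&(abs(Wt[...,0])<60)]
print(len(q),arm.get_obs()['grip_width'])
for z in range(-90,10,8):
    s=q[(q[:,2]>=z)&(q[:,2]<z+8)]
    for sg in(1,-1):
        e=s[s[:,1]*sg>0]
        if len(e)>5: print(z,sg,len(e),e.min(0).round(),e.max(0).round())
```

```text
tcp [401.8 227.6 263.5] [ 3.1379e+00 -3.0000e-04  1.6656e+00]
lid 3523 [410.36978056 156.03992843  89.92176388]
0 0 0
0 0 0
39365 38.6805838264501
-90 1 3795 [  5.   0. -90.] [ 18.  59. -82.]
-90 -1 3590 [  5. -57. -90.] [ 18.  -0. -82.]
-82 1 4842 [ -3.   0. -82.] [ 18.  62. -74.]
-82 -1 4746 [ -3. -61. -82.] [ 18.  -0. -74.]
-74 1 2709 [-11.   1. -74.] [ 18.  59. -66.]
-74 -1 2721 [-11. -60. -74.] [ 18.  -2. -66.]
-66 1 2764 [-13.  16. -66.] [ 16.  58. -58.]
-66 -1 2787 [-13. -57. -66.] [ 17. -17. -58.]
-58 1 2964 [-13.  19. -58.] [ 14.  54. -50.]
-58 -1 2959 [-13. -54. -58.] [ 14. -19. -50.]
-50 1 742 [ -1.  20. -50.] [ 14.  50. -42.]
-50 -1 746 [ -1. -50. -50.] [ 14. -21. -42.]
-42 1 644 [-12.  19. -42.] [ 12.  31. -34.]
-42 -1 643 [-12. -32. -42.] [ 12. -19. -34.]
-34 1 449 [-11.  19. -34.] [ 12.  33. -26.]
-34 -1 448 [-12. -34. -34.] [ 11. -20. -26.]
-26 1 392 [-11.  19. -26.] [ 11.  33. -18.]
-26 -1 408 [-11. -34. -26.] [ 11. -20. -18.]
-18 1 346 [-11.  19. -18.] [ 11.  33. -10.]
-18 -1 342 [-12. -33. -18.] [ 11. -20. -10.]
-10 1 163 [-12.  19. -10.] [11. 31. -2.]
-10 -1 158 [-11. -32. -10.] [ 11. -20.  -2.]
```

View pics/w4b.png

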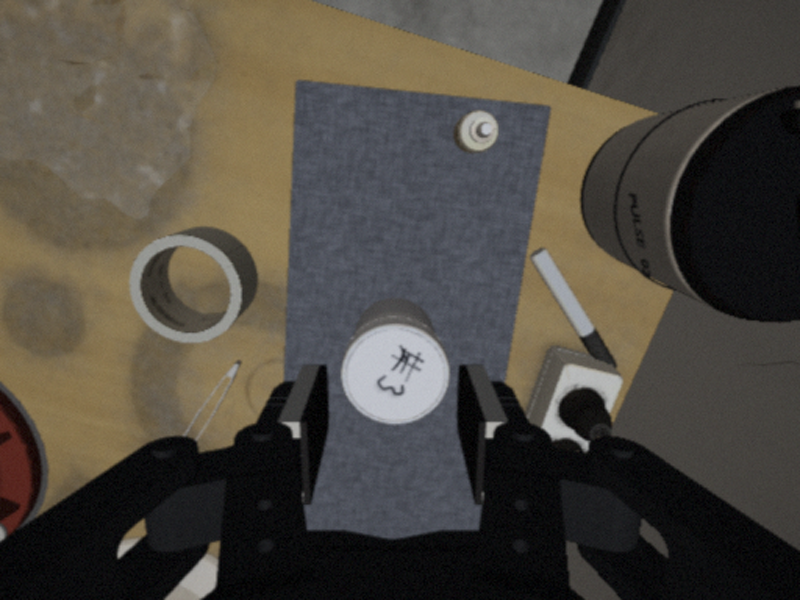

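The wrist view shows the jar lid centred between the fingers at about (395,372). The profile says the fingers are clear and 39 mm apart. Next I descend behind the jar.

Request:
carry_out(
  rows=[
    [[0,0.06,1],0],
    [[0,0,1],0],
    [[0,0,1],0],
    [[0,0,1],0],
    [[0,0,1],0],
    [[0,0,1],0],
    [[0,0,0.8],0],
    [[0,0,0.4],0],
    [[0,0,0.3],0],
    [[0,0,0.2],0],
    [[0,0,0],0],
    [[0,0,0],0],
    [[0,0,0],0],
  ],
)

```text
time_s: 6.47
position: [403.7, 227.7, 31.6]
ee_rot: [3.139, -0.001, 1.664]
ft_force: [-0.1, 0.3, 1.2]
grip_width: 39.3
```

Run:
```python
from h import *
p=snap('side','s5.png');o=arm.get_obs();print(o['position'],o['ee_rot'],o['ft_force'],o['grip_width'])
cv2.imwrite('pics/s5c.png',cv2.resize(p['img'][120:270,130:330,::-1],None,fx=4,fy=4,interpolation=cv2.INTER_CUBIC))
```

```text
[403.698062   227.77154459  31.6192093 ] [ 3.13890825e+00 -7.11277307e-04  1.66435937e+00] [-0.38442355  0.17020873  0.59525623] 38.93728650752665
```

View pics/s5c.png

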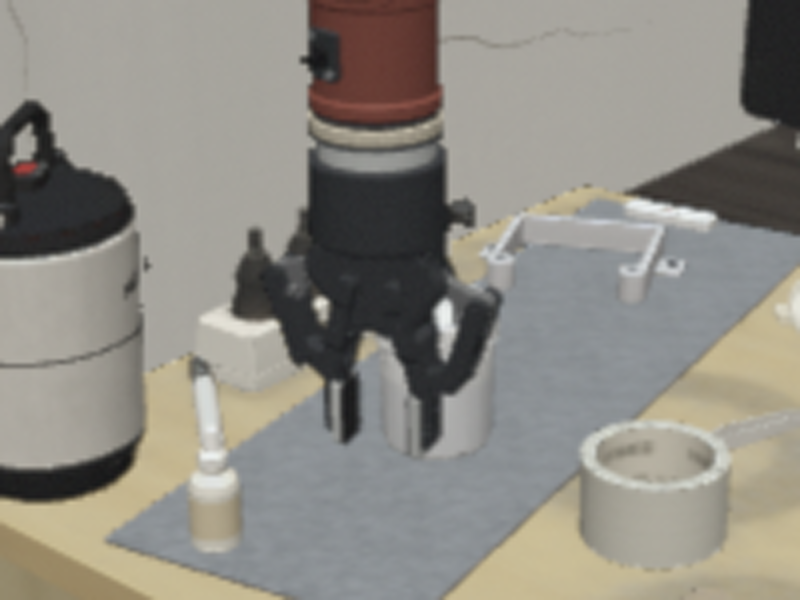

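Request:
carry_out(
  rows=[
    [[0,0,0.1],0],
    [[0,0,0.1],0],
    [[0,0,0],0],
    [[-0.2,0,0],0],
    [[-0.2,0,0],0],
    [[-0.2,0,0],0],
    [[-0.15,0,0],0],
    [[-0.1,0,0],0],
    [[-0.1,0,0],0],
    [[-0.1,0,0],0],
    [[-0.1,0,0],0],
    [[-0.1,0,0],0],
    [[-0.1,0,0],0],
    [[-0.1,0,0],0],
  ],
)

```text
time_s: 7.68
position: [406.6, 184.0, 24.4]
ee_rot: [3.141, -0.0, 1.665]
ft_force: [0.4, 1.6, 1.6]
grip_width: 39.6
```

Run:
```python
from h import *
o=arm.get_obs();print(o['position'],o['ee_rot'],o['ft_force'],o['grip_width'])
p=snap('side','s6.png')
cv2.imwrite('pics/s6c.png',cv2.resize(p['img'][120:270,130:330,::-1],None,fx=4,fy=4,interpolation=cv2.INTER_CUBIC))
p,M=wrist('w6.png')
```

```text
[406.61501797 183.9746721   24.41351902] [ 3.14134237e+00 -2.77239568e-04  1.66451868e+00] [0.43310563 1.55199442 1.64636849] 39.565837892047306
tcp [406.5 183.5  24.3] [-3.1414e+00  3.0000e-04  1.6645e+00]
```

View pics/s6c.png

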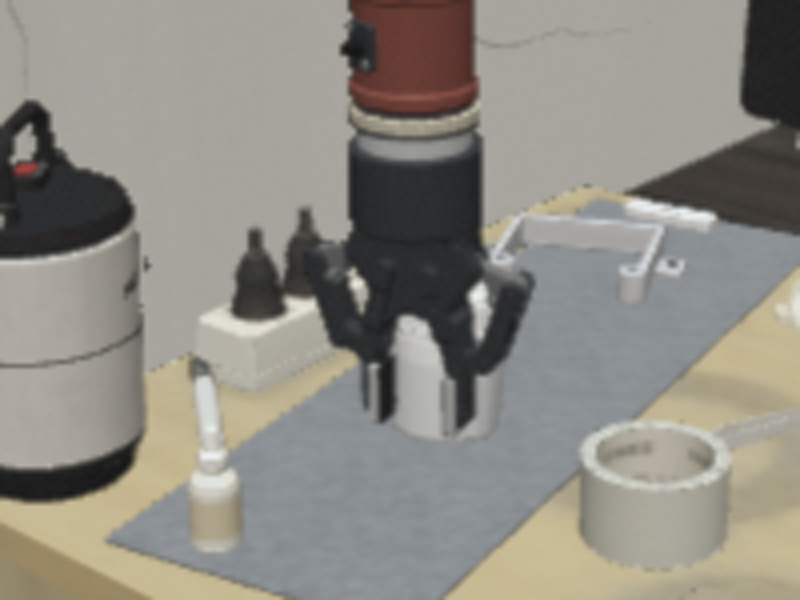

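View pics/w6.png

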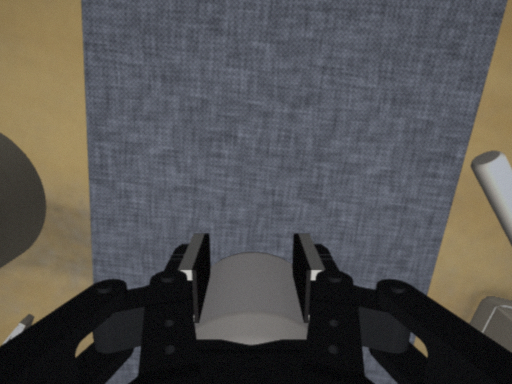

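Request:
carry_out(
  rows=[
    [[-0.1,0,0],0],
    [[-0.2,0,0],0],
    [[-0.28,0,0],0],
    [[-0.28,0,0],0],
    [[-0.28,0,0],0],
    [[-0.28,0,0],0],
    [[-0.28,0,0],0],
    [[-0.28,0,0],0],
    [[-0.28,0,0],0],
    [[-0.28,0,0],0],
    [[-0.28,0,0],0],
    [[-0.28,0,0],0],
    [[-0.28,0,0],0],
    [[-0.28,0,0],0],
    [[-0.28,0,0],0],
    [[-0.28,0,0],0],
    [[-0.28,0,0],0],
    [[-0.28,0,0],0],
    [[-0.2,0,0],0],
    [[-0.1,0,0],0],
  ],
)

```text
time_s: 9.45
position: [420.8, 31.4, 24.3]
ee_rot: [-3.142, 0.0, 1.664]
ft_force: [-1.1, 1.5, 0.6]
grip_width: 38.9
```

Run:
```python
from h import *
p=imaging.snapshot('wrist')
o=arm.get_obs();print(o['position'],o['ee_rot'],o['ft_force'],o['grip_width'])
for n in('side','scene'):
    p=snap(n,n+'7.png');np.savez('/tmp/%s7.npz'%n,**{k:p[k] for k in('img','range_z','intrinsics','cam_to_world')})
    W=cloud(p); m=(W[...,2]>60)&(W[...,2]<97)&(abs(W[...,0]-424)<75)&(W[...,1]<25)&(W[...,1]>-70)
    q=W[m];print(n,len(q)); print(np.percentile(q,[1,50,99],axis=0).round(1))
p=cv2.imread('pics/side7.png');cv2.imwrite('pics/s7c.png',cv2.resize(p[120:270,170:370],None,fx=4,fy=4,interpolation=cv2.INTER_CUBIC))
p=cv2.imread('pics/scene7.png');cv2.imwrite('pics/c7c.png',cv2.resize(p[115:235,210:340],None,fx=5,fy=5,interpolation=cv2.INTER_CUBIC))
```

```text
[420.87469098  31.29680318  24.28946528] [3.14157536e+00 4.49342260e-04 1.66372289e+00] [ 0.26684453 -0.63521079  0.04920319] 39.4429183173221
side 180
[[365.3 -37.5  60.6]
 [417.4  19.2  80.3]
 [466.3  24.8  96.6]]
scene 57
[[379.  -40.9  61.3]
 [392.8 -16.1  91.7]
 [430.   24.6  96.7]]
```

View pics/s7c.png

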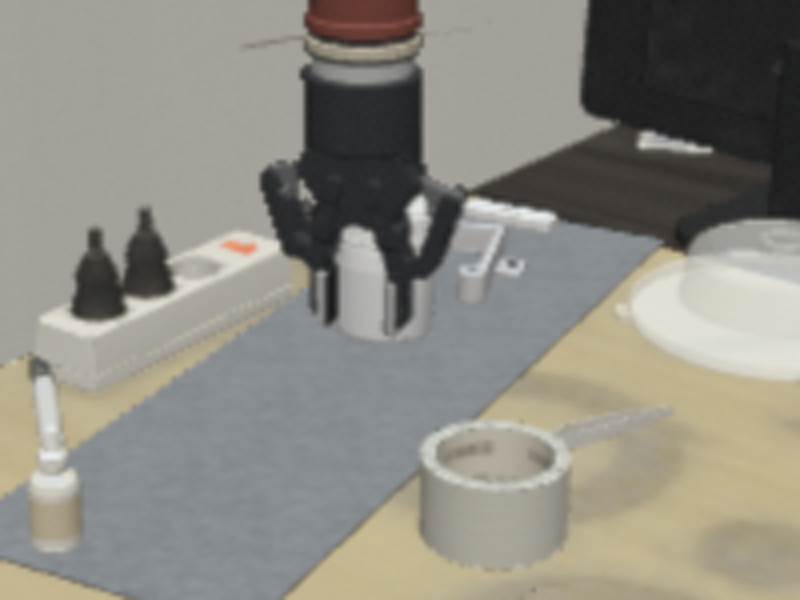

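View pics/c7c.png

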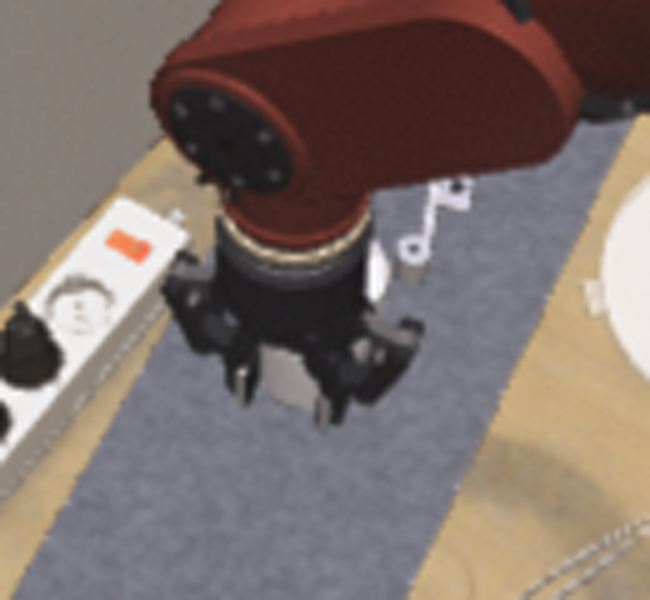

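Request:
carry_out(
  rows=[
    [[0.5,0,0],0],
    [[0.8,0,0],0],
    [[0.7,0,-0.8],0],
    [[0.7,0,-0.8],0],
    [[0.7,0,-0.8],0],
    [[0.7,0,-0.8],0],
    [[0.7,0,-0.8],0],
    [[0.7,0,-0.8],0],
    [[0.7,0,-0.8],0],
    [[0.7,0,-0.8],0],
    [[0,0,0],0],
    [[0,0,0],0],
  ],
)

```text
time_s: 10.6
position: [402.2, 239.7, 218.0]
ee_rot: [3.138, -0.0, 1.667]
ft_force: [0.0, -0.5, -0.2]
grip_width: 39.3
```

Run:
```python
from h import *
o=arm.get_obs();print(o['position'],o['ee_rot'])
for n in('side','scene'):
    p=snap(n,n+'8.png');np.savez('/tmp/%s8.npz'%n,**{k:p[k] for k in('img','range_z','intrinsics','cam_to_world')})
    W=cloud(p); m=(W[...,2]>84)&(W[...,2]<99)&(abs(W[...,0]-424)<60)&(W[...,1]<50)&(W[...,1]>-70)
    q=W[m];print(n,len(q),(q.min(0)+q.max(0))/2,np.ptp(q,axis=0))
p=cv2.imread('pics/side8.png');cv2.imwrite('pics/s8c.png',cv2.resize(p[150:270,200:350],None,fx=5,fy=5,interpolation=cv2.INTER_CUBIC))
p=cv2.imread('pics/scene8.png');cv2.imwrite('pics/c8c.png',cv2.resize(p[120:220,225:325],None,fx=6,fy=6,interpolation=cv2.INTER_CUBIC))
```

```text
[402.1659238  239.68701279 217.98653987] [ 3.13779127e+00 -4.69308162e-04  1.66739236e+00]
side 288 [422.7161545   -3.12579206  88.80626752] [72.87572698 77.51475138  9.49211822]
scene 28 [405.56846877  23.05924977  89.98216717] [32.5620266  23.29054978 11.85453851]
```

View pics/s8c.png

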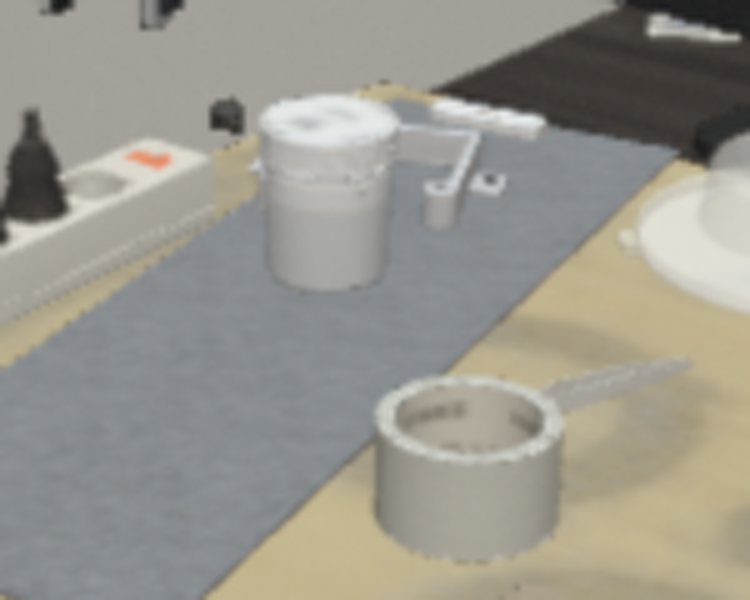

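View pics/c8c.png

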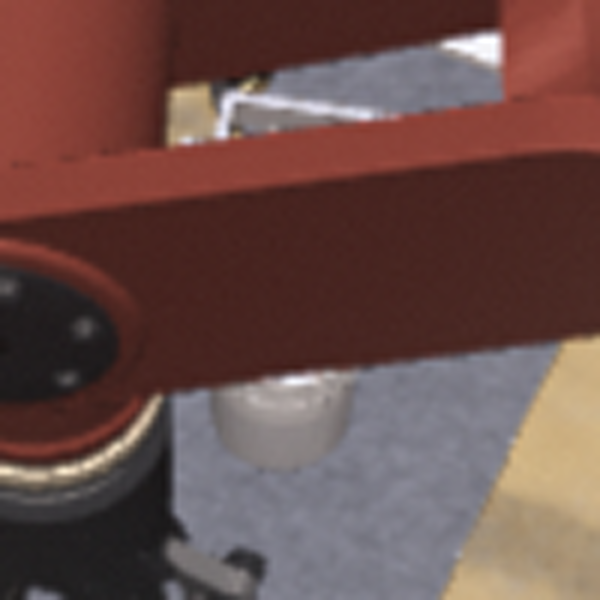

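Request:
carry_out(
  rows=[
    [[0,0,-0.8],0],
    [[-0.97,0,-0.25],0],
    [[-0.97,0,-0.25],0],
    [[-0.97,0,-0.25],0],
    [[-0.97,0,-0.25],0],
    [[-0.97,0,-0.25],0],
    [[-0.97,0,-0.25],0],
    [[-0.97,0,-0.25],0],
    [[-0.97,0,-0.25],0],
    [[-0.97,0,0],0],
    [[-0.97,0,0],0],
    [[0,0,0],-0.8],
    [[0,0,0],-0.82],
    [[0,0,0],0],
    [[0,0,0],0],
    [[0,0,0],0],
    [[0,0,0],0],
    [[0,0,0],0],
  ],
)

```text
time_s: 12.2
position: [428.4, -51.0, 300.0]
ee_rot: [-3.141, -0.0, 1.834]
ft_force: [-0.1, -0.0, -0.3]
grip_width: 39.2
```

Run:
```python
from h import *
p,M=wrist('w9.png')
np.savez('/tmp/w9.npz',img=p['img'],K=p['intrinsics'],M=M,range_z=p['range_z'])
W=cloud(p,M);q=W[(W[...,2]>84)&(W[...,2]<99)&(abs(W[...,0]-424)<70)&(W[...,1]<60)&(W[...,1]>-60)]
print(len(q),(q.min(0)+q.max(0))/2,np.ptp(q,axis=0))
cv2.imwrite('pics/w9b.png',cv2.resize(p['img'][:,:,::-1],(800,600),interpolation=cv2.INTER_CUBIC))
```

```text
tcp [428.4 -51.  300. ] [-3.1411e+00 -2.0000e-04  1.8339e+00]
3745 [423.53366892  -4.67101453  90.73613604] [72.48612109 72.94697436  6.72418343]
```

View pics/w9b.png

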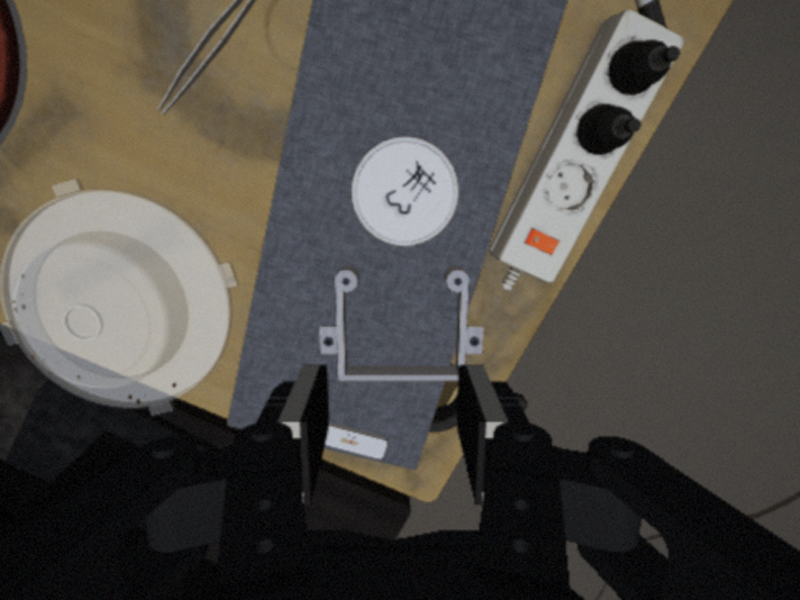

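Clear view here: lid at about (405,191), posts at (346,281) and (457,281), back stop along row 377. The dock is nearly square with the tool.

Run:
```python
from h import *
d=np.load('/tmp/w9.npz');M=d['M'];K=d['K'];g=cv2.cvtColor(d['img'],cv2.COLOR_RGB2GRAY)
c=cv2.resize(d['img'][160:255,200:320,::-1],None,fx=6,fy=6,interpolation=cv2.INTER_CUBIC);cv2.imwrite('pics/w9c.png',c)
G=cv2.resize(g,None,fx=4,fy=4,interpolation=cv2.INTER_CUBIC)
for nm,roi,r in(('posts',(160,205,200,315),(20,34)),('lid',(70,175,215,305),(125,150))):
    v0,v1,u0,u1=roi;s=G[v0*4:v1*4,u0*4:u1*4]
    h=cv2.HoughCircles(cv2.GaussianBlur(s,(9,9),2),cv2.HOUGH_GRADIENT,1,60,param1=100,param2=15,minRadius=r[0],maxRadius=r[1])
    for x,y,R_ in h[0][:3]:
        u=(u0*4+x+.5)/4-.5;v=(v0*4+y+.5)/4-.5;print(nm,round(u,1),round(v,1),R_/4,hit(M,K,u,v,27 if nm=='posts' else 92))
W=cloud(dict(range_z=d['range_z'],intrinsics=K),M)
m=(W[...,2]>22)&(W[...,2]<33)
for c in((490,-66),(398,-90)):
    q=W[m&(np.hypot(W[...,0]-c[0],W[...,1]-c[1])<14)];print(len(q),q.mean(0),(q.min(0)+q.max(0))/2)
q=W[(W[...,2]>15)&(W[...,2]<33)&(W[...,1]<-125)&(W[...,1]>-190)&(W[...,0]>400)&(W[...,0]<530)];print('back',len(q));
A=np.polyfit(q[:,0],q[:,1],1);print(A,np.arctan(A[0]))
```

```text
posts 221.0 179.8 7.2 [398.3 -91.3  27. ]
posts 292.5 179.2 6.925 [488.7 -66.2  27. ]
lid 258.5 122.5 34.1 [423.8  -4.1  92. ]
200 [488.72568241 -66.89418034  27.15098556] [488.92471003 -67.74124421  25.78101127]
195 [397.33108126 -91.10041842  27.11078274] [397.6566648  -92.36119718  25.83942984]
back 789
[ 9.66649663e-02 -2.01946214e+02] 0.09636556020350796
```

View pics/w9c.png

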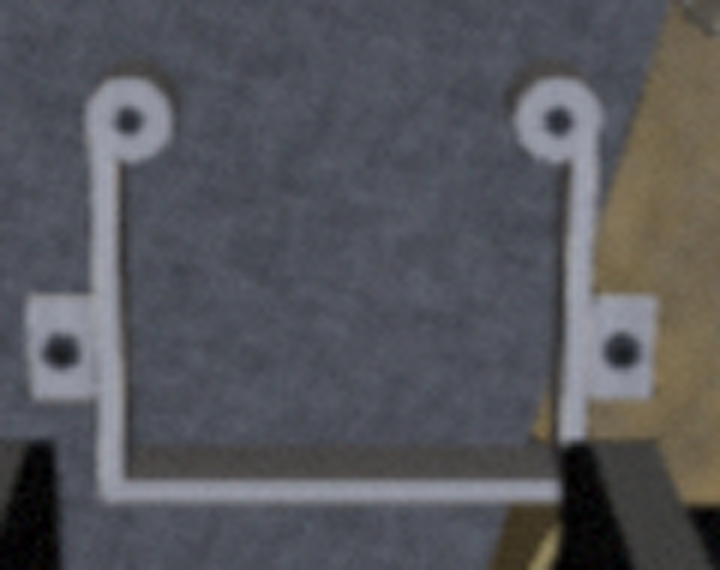

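Request:
carry_out(
  rows=[
    [[0.83,0.24,0],0],
    [[0.83,0,0],0],
    [[0.83,0,0],0],
    [[0.83,0,0],0],
    [[0.85,0,0],0],
    [[0,0,1],0],
    [[0,0,1],0],
    [[0,0,1],0],
    [[0,0,1],0],
    [[0,0,1],0],
    [[0,0,1],0],
    [[0,0,1],0],
    [[0,0,1],0],
    [[0,0,0.6],0],
    [[0,0,0.35],0],
    [[0,0,0.2],0],
    [[0,0,0],0],
    [[0,0,0],0],
    [[0,0,0],0],
    [[0,0,0],0],
  ],
)

```text
time_s: 13.92
position: [404.3, 71.4, 27.0]
ee_rot: [3.139, 0.001, 1.834]
ft_force: [-0.3, -0.3, -0.2]
grip_width: 39.1
```

```bash
cat > dk.py <<'E'
from h import *
O=np.array([443.3,-78.8]);X=np.array([.26,-.9656]);Y=np.array([.9656,.26])
def st():
    o=arm.get_obs();d=o['position'][:2]-O
    print('t',round(o['time_s'],2),'xd %.1f yd %.1f z %.1f'%(d@X,d@Y,o['position'][2]),'yaw',round(o['ee_rot'][2],4),'F',o['ft_force'].round(1),'w',round(o['grip_width'],1))
E
python3 -c "
from dk import *
st()"
```

```text
t 13.92 xd -155.2 yd 1.4 z 27.0 yaw 1.8342 F [-0.3 -0.3 -0.2] w 39.1
```

Request:
carry_out(
  rows=[
    [[-0.2,-0.03,0.05],0],
    [[-0.3,0,0],0],
    [[-0.3,0,0],0],
    [[-0.2,0,0],0],
    [[-0.15,0,0],0],
    [[-0.15,0,0],0],
    [[-0.2,0,0],0],
    [[-0.2,0,0],0],
    [[-0.2,0,0],0],
    [[-0.2,0,0],0],
    [[-0.2,0,0],0],
    [[-0.2,0,0],0],
    [[-0.2,0,0],0],
    [[-0.2,0,0],0],
    [[-0.2,0,0],0],
    [[-0.2,0,0],0],
    [[-0.1,0,0],0],
    [[0,0,0],0],
    [[0,0,0],0],
  ],
)

```text
time_s: 15.5
position: [428.6, -27.7, 24.2]
ee_rot: [-3.141, 0.0, 1.834]
ft_force: [-0.2, 0.4, -0.5]
grip_width: 39.1
```

Run:
```python
from dk import *
st()
p=snap('side','s10.png');cv2.imwrite('pics/s10c.png',cv2.resize(p['img'][130:250,220:370,::-1],None,fx=5,fy=5,interpolation=cv2.INTER_CUBIC))
st()
```

```text
t 15.5 xd -53.2 yd -0.9 z 24.2 yaw 1.8337 F [-0.2  0.4 -0.5] w 39.1
t 15.55 xd -53.4 yd -0.9 z 24.2 yaw 1.834 F [0.2 0.4 0.2] w 39.3
```

View pics/s10c.png

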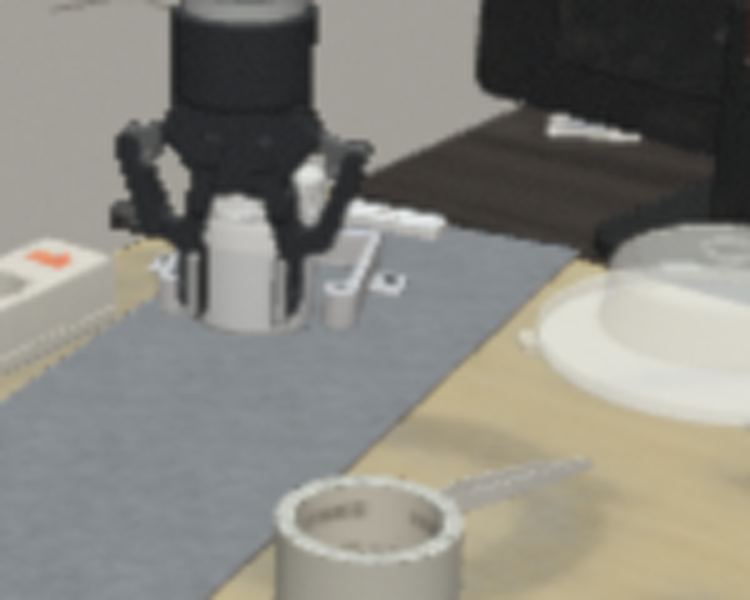

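Request:
carry_out(
  rows=[
    [[-0.1,0.03,0],0],
    [[-0.13,0,0],0],
    [[-0.13,0,0],0],
    [[-0.13,0,0],0],
    [[-0.13,0,0],0],
    [[-0.13,0,0],0],
    [[-0.13,0,0],0],
    [[-0.13,0,0],0],
    [[-0.13,0,0],0],
    [[-0.13,0,0],0],
    [[-0.13,0,0],0],
  ],
)

```text
time_s: 16.47
position: [440.5, -68.1, 24.3]
ee_rot: [-3.142, -0.0, 1.834]
ft_force: [-0.1, 1.2, 0.3]
grip_width: 39.6
```

Run:
```python
from dk import *
st()
p=snap('side','s11.png');cv2.imwrite('pics/s11c.png',cv2.resize(p['img'][130:250,220:370,::-1],None,fx=5,fy=5,interpolation=cv2.INTER_CUBIC))
st()
```

```text
t 16.47 xd -11.1 yd 0.1 z 24.3 yaw 1.834 F [-0.1  1.2  0.3] w 39.6
t 16.52 xd -10.3 yd 0.4 z 24.5 yaw 1.8339 F [-0.3  0.6 -0.5] w 39.2
```

View pics/s11c.png

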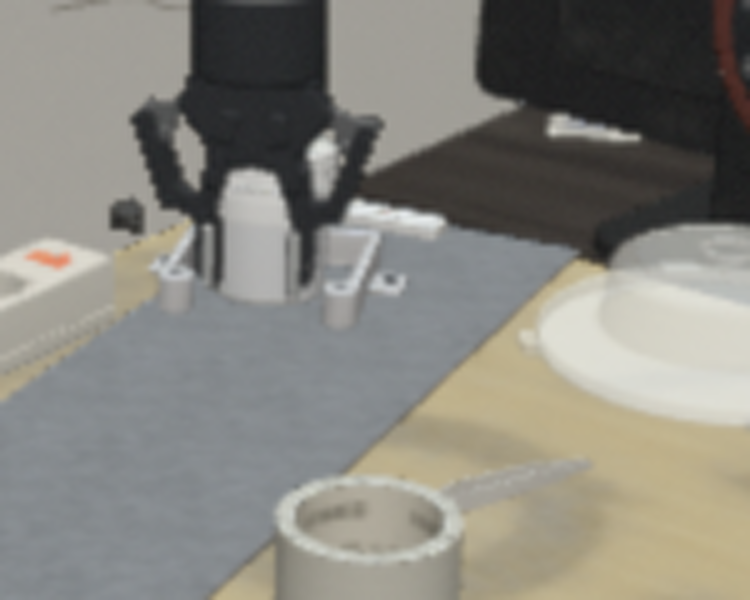

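Request:
carry_out(
  rows=[
    [[-0.1,0,0],0],
    [[-0.1,0,0],0],
    [[-0.1,0,0],0],
    [[-0.1,0,0],0],
    [[-0.1,0,0],0],
    [[-0.07,0,0],0],
    [[-0.07,0,0],0],
    [[-0.05,0,0],0],
  ],
)

```text
time_s: 17.18
position: [446.0, -87.9, 24.4]
ee_rot: [3.142, 0.0, 1.834]
ft_force: [0.4, 1.9, 0.8]
grip_width: 38.9
```

Request:
carry_out(
  rows=[
    [[-0.05,0,0],0],
    [[-0.05,0,0],0],
  ],
)

```text
time_s: 17.35
position: [446.6, -90.6, 24.3]
ee_rot: [-3.142, -0.0, 1.834]
ft_force: [0.1, 1.0, 1.0]
grip_width: 39.2
```

Request:
carry_out(
  rows=[
    [[-0.05,0,0],0],
    [[0,0,0],0],
  ],
)

```text
time_s: 17.52
position: [446.8, -91.5, 24.3]
ee_rot: [-3.141, -0.002, 1.833]
ft_force: [-1.8, 4.2, 3.7]
grip_width: 39.5
```

```bash
python3 -c "
from dk import *
st()"
```

```text
t 17.52 xd 13.2 yd 0.0 z 24.3 yaw 1.8334 F [-1.8  4.2  3.7] w 39.5
```

Request:
carry_out(
  rows=[
    [[-0.04,0,0],0],
    [[0,0,0],0],
    [[0,0,0],0],
  ],
)

```text
time_s: 17.77
position: [446.8, -91.8, 24.3]
ee_rot: [-3.141, -0.003, 1.834]
ft_force: [-0.1, 7.3, 4.4]
grip_width: 39.2
```

Request:
carry_out(
  rows=[
    [[0.1,0,0],0],
    [[0.3,0,0],0],
    [[0.4,0,0],0],
    [[0.4,0,0],0],
    [[0.4,0,0],0],
    [[0.4,0,0],0],
    [[0,0,-1],0],
    [[0,0,-1],0],
    [[0,0,-1],0],
    [[0,0,-1],0],
    [[-0.4,0,-1],0],
    [[-0.4,0,-1],0],
    [[-0.4,0,-1],0],
    [[-0.4,0,-1],0],
    [[-0.4,0,-1],0],
    [[-0.4,0,0],0],
    [[0,0,0],0],
    [[0,0,0],0],
    [[0,0,0],0],
  ],
)

```text
time_s: 19.35
position: [449.1, -103.5, 292.2]
ee_rot: [-3.139, -0.003, 1.835]
ft_force: [-0.1, 0.9, -0.1]
grip_width: 39.0
```

Run:
```python
from dk import *
st()
p,M=wrist('w12.png');W=cloud(p,M);K=p['intrinsics']
q=W[(W[...,2]>84)&(W[...,2]<99)&(abs(W[...,0]-456)<70)&(W[...,1]<-70)&(W[...,1]>-190)]
c=(q.min(0)+q.max(0))/2;print(len(q),c,np.ptp(q,axis=0),'xd,yd',(c[:2]-O)@X,(c[:2]-O)@Y)
cv2.imwrite('pics/w12b.png',cv2.resize(p['img'][:,:,::-1],(800,600),interpolation=cv2.INTER_CUBIC))
p=snap('side','s12.png');cv2.imwrite('pics/s12c.png',cv2.resize(p['img'][130:250,220:370,::-1],None,fx=5,fy=5,interpolation=cv2.INTER_CUBIC))
```

```text
t 19.35 xd 25.3 yd -0.8 z 292.2 yaw 1.8345 F [-0.1  0.9 -0.1] w 39.0
tcp [ 449.1 -103.5  292.2] [-3.1385e+00 -2.7000e-03  1.8345e+00]
3376 [ 455.14150902 -125.19093904   89.09363808] [72.2914229  72.65460669  9.51111204] xd,yd 47.87388308171661 -0.627483042191263
```

View pics/w12b.png

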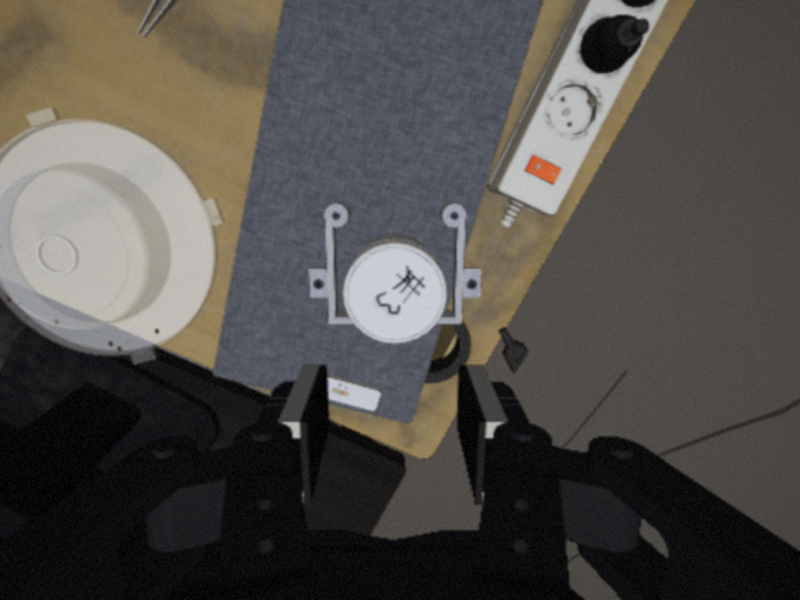

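View pics/s12c.png

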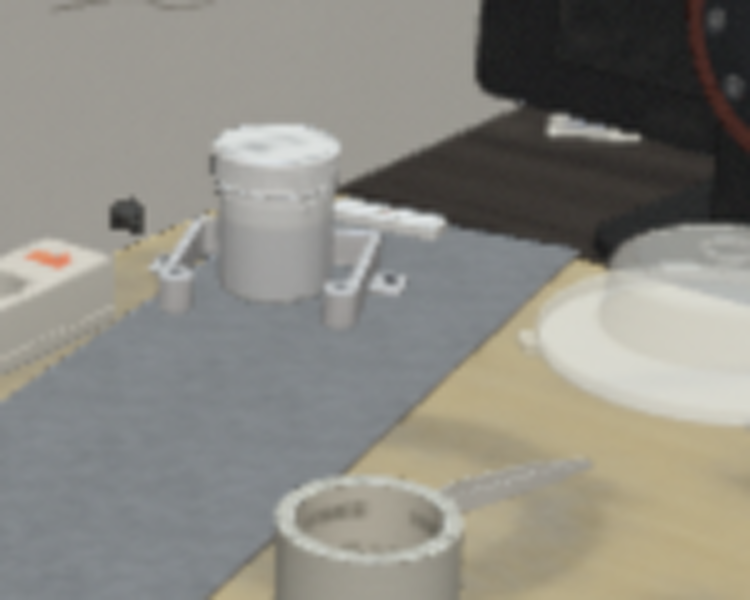

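Run:
```python
from dk import *
imaging.snapshot('wrist')
p,M=wrist('w13.png');W=cloud(p,M);K=p['intrinsics']
np.savez('/tmp/w13.npz',img=p['img'],K=K,M=M,W=W)
g=cv2.cvtColor(p['img'],cv2.COLOR_RGB2GRAY)
cv2.imwrite('pics/w13c.png',cv2.resize(p['img'][125:225,195:315,::-1],None,fx=6,fy=6,interpolation=cv2.INTER_CUBIC))
q=W[(W[...,2]>84)&(W[...,2]<99)&(abs(W[...,0]-456)<70)&(W[...,1]<-70)&(W[...,1]>-190)]
A=np.c_[q[:,:2],np.ones(len(q))];co=np.linalg.lstsq(A,q[:,2],rcond=None)[0];print('lid tilt',co[:2]@X,co[:2]@Y)
c=(q.min(0)+q.max(0))/2;print(c,'xd,yd',(c[:2]-O)@X,(c[:2]-O)@Y)
```

```text
tcp [ 449.4 -103.7  292.5] [-3.1390e+00 -2.2000e-03  1.8349e+00]
lid tilt 0.007226562465296229 -2.5062933600135497e-06
[ 455.26135414 -125.33135007   89.021405  ] xd,yd 48.04062370573035 -0.5482674618033473
```

View pics/w13c.png

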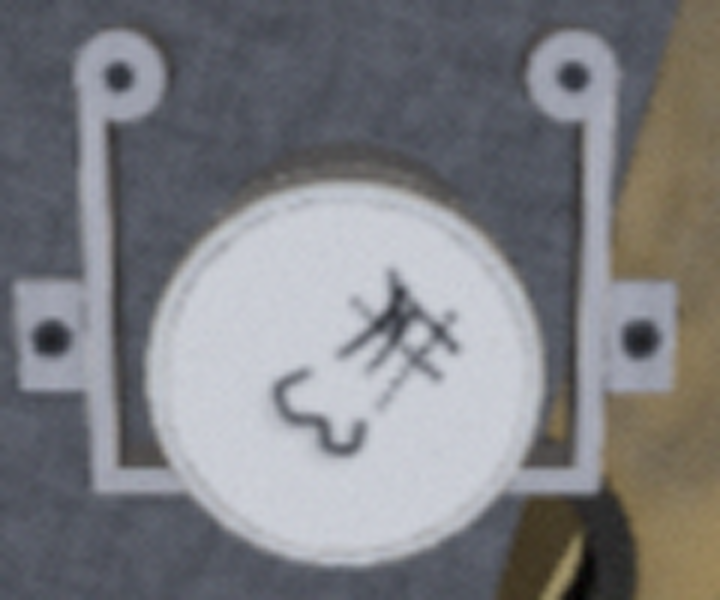

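Crop positions: posts (119,76) and (572,76), back stop top edge rows 467–493, lid centre near (346,372). I'll compute the jar's depth from this one picture.

Run:
```python
from dk import *
d=np.load('/tmp/w13.npz');M=d['M'];K=d['K'];W=d['W']
f=lambda x,y,z:hit(M,K,195+(x+.5)/6-.5,125+(y+.5)/6-.5,z)[:2]
a,b=f(119,76,27),f(572,76,27);o=(a+b)/2;yy=(b-a)/np.linalg.norm(b-a);xx=np.array([yy[1],-yy[0]])
print('posts',a,b,np.linalg.norm(b-a),'origin',o)
for nm,(x,y),z in(('lid',(346,372),92),('stop in edge',(150,467),27),('stop out edge',(150,493),27),('stop inR',(545,467),27)):
    p=f(x,y,z)-o;print(nm,p@xx,p@yy)
for z in (26.5,27.5): print(z,(f(346,467,z)-(f(119,76,z)+f(572,76,z))/2)@xx)
# body rear side & lid
for lo,hi in((72,86),(15,60)):
    q=W[(W[...,2]>lo)&(W[...,2]<hi)&(abs(W[...,0]-455)<45)&(W[...,1]<-72)&(W[...,1]>-170)];r=q[:,:2]-o;r=np.c_[r@xx,r@yy];r=r[abs(r[:,1])<10];print(lo,len(r),np.percentile(r[:,0],[5,50,95]) if len(r) else 0)
```

```text
posts [398.2 -91.1] [488.8 -66.5] 93.88034938153993 origin [443.5 -78.8]
lid 46.52794784825237 0.008308447988721249
stop in edge 84.84203619257293 -42.82813204773407
stop out edge 90.83242719244475 -42.90035163409762
stop inR 84.81519351445549 43.702436420701595
26.5 84.92096644846582
27.5 84.7017512438402
72 38 [11.38521418 11.93451848 12.87620997]
15 54 [14.84722832 15.58338594 16.4672501 ]
```

Measurements put the jar centre at 46.5–49.5 mm past the posts, against 51 when parked. It may have settled back 1–3 mm when I released it, so I'll re-push gently.

Request:
carry_out(
  rows=[
    [[0.8,0.03,0],0],
    [[0.8,0,0],0],
    [[0.8,0,0],0],
    [[0,0,1],0],
    [[0,0,1],0],
    [[0,0,1],0],
    [[0,0,1],0],
    [[0,0,1],0],
    [[0,0,1],0],
    [[0,0,1],0],
    [[0,0,1],0],
    [[0,0,0.6],0],
    [[0,0,0.3],0],
    [[0,0,0],0],
    [[0,0,0],0],
    [[0,0,0],0],
    [[0,0,0],0],
    [[0,0,0],0],
    [[0,0,0],0],
    [[0,0,0],0],
  ],
)

```text
time_s: 21.22
position: [433.2, -35.1, 28.0]
ee_rot: [3.14, 0.001, 1.834]
ft_force: [-0.2, -0.5, -0.4]
grip_width: 39.0
```

```bash
python3 -c "
from dk import *
st()"
```

```text
t 21.22 xd -44.8 yd 1.6 z 28.0 yaw 1.8341 F [-0.2 -0.5 -0.4] w 39.0
```

Request:
carry_out(
  rows=[
    [[0,-0.05,0.12],0],
    [[-0.1,0,0],0],
    [[-0.2,0,0],0],
    [[-0.2,0,0],0],
    [[-0.2,0,0],0],
    [[-0.2,0,0],0],
    [[-0.2,0,0],0],
    [[-0.2,0,0],0],
    [[-0.2,0,0],0],
    [[-0.1,0,0],0],
    [[-0.05,0,0],0],
    [[0,0,0],0],
    [[0,0,0],0],
  ],
)

```text
time_s: 22.3
position: [443.8, -83.1, 23.5]
ee_rot: [-3.141, -0.0, 1.834]
ft_force: [-0.7, 1.0, -0.2]
grip_width: 38.8
```

```bash
python3 -c "
from dk import *
st()"
```

```text
t 22.3 xd 4.2 yd -0.7 z 23.5 yaw 1.834 F [-0.7  1.  -0.2] w 38.8
```

Request:
carry_out(
  rows=[
    [[-0.1,0.02,0],0],
    [[-0.08,0,0],0],
    [[0,0,0],0],
    [[0,0,0],0],
  ],
)

```text
time_s: 22.63
position: [446.0, -88.3, 23.7]
ee_rot: [-3.142, 0.0, 1.834]
ft_force: [-0.3, 1.0, -0.3]
grip_width: 38.9
```

Request:
carry_out(
  rows=[
    [[-0.04,0,0],0],
    [[0,0,0],0],
    [[0,0,0],0],
  ],
)

```text
time_s: 22.88
position: [446.3, -89.4, 23.7]
ee_rot: [-3.142, 0.0, 1.834]
ft_force: [0.2, 0.0, 0.2]
grip_width: 38.9
```

Request:
carry_out(
  rows=[
    [[-0.03,0,0],0],
    [[0,0,0],0],
    [[0,0,0],0],
  ],
)

```text
time_s: 23.13
position: [446.6, -90.3, 23.7]
ee_rot: [3.142, 0.0, 1.834]
ft_force: [-0.4, 1.1, -0.2]
grip_width: 39.3
```

Request:
carry_out(
  rows=[
    [[-0.02,0,0],0],
    [[0,0,0],0],
    [[0,0,0],0],
  ],
)

```text
time_s: 23.38
position: [446.6, -90.8, 23.7]
ee_rot: [-3.142, -0.0, 1.834]
ft_force: [-0.5, 1.7, 0.2]
grip_width: 39.1
```

Request:
carry_out(
  rows=[
    [[-0.02,0,0],0],
    [[0,0,0],0],
    [[0,0,0],0],
  ],
)

```text
time_s: 23.63
position: [446.7, -91.1, 23.7]
ee_rot: [-3.141, -0.001, 1.834]
ft_force: [-0.6, 2.0, 2.4]
grip_width: 39.4
```

Request:
carry_out(
  rows=[
    [[-0.02,0,0],0],
    [[0,0,0],0],
    [[0,0,0],0],
  ],
)

```text
time_s: 23.88
position: [446.7, -91.4, 23.7]
ee_rot: [-3.141, -0.001, 1.834]
ft_force: [-1.0, 4.7, 3.3]
grip_width: 39.3
```

Request:
carry_out(
  rows=[
    [[0.02,0,0],0],
    [[0.02,0,0],0],
    [[0.02,0,0],0],
    [[0.02,0,0],0],
    [[0.03,0,0],0],
    [[0.05,0,0],0],
    [[0.1,0,0],0],
    [[0.3,0,0],0],
    [[0.4,0,0],0],
    [[0.4,0,0],0],
    [[0.4,0,0],0],
    [[0.3,0,0],0],
    [[0,0,0],0],
  ],
)

```text
time_s: 24.97
position: [429.6, -30.3, 23.3]
ee_rot: [-3.14, -0.001, 1.836]
ft_force: [-0.2, -0.2, 0.7]
grip_width: 39.1
```

Request:
carry_out(
  rows=[
    [[0,0,-1],0],
    [[0,0,-1],0],
    [[0,0,-1],0],
    [[0,0,-1],0],
    [[-0.4,0,-1],0],
    [[-0.4,0,-1],0],
    [[-0.4,0,-1],0],
    [[-0.4,0,-1],0],
    [[-0.4,0,-1],0],
    [[-0.8,0,0],0],
    [[-0.8,0,0],0],
    [[0,0,0],0],
    [[0,0,0],0],
    [[0,0,0],0],
    [[0,0,0],0],
  ],
)

```text
time_s: 26.22
position: [458.6, -135.7, 293.1]
ee_rot: [-3.141, -0.001, 1.835]
ft_force: [0.1, 0.1, -0.0]
grip_width: 38.9
```

Run:
```python
from dk import *
imaging.snapshot('wrist')
p,M=wrist('w14.png');W=cloud(p,M);K=p['intrinsics']
np.savez('/tmp/w14.npz',img=p['img'],K=K,M=M,W=W)
cv2.imwrite('pics/w14b.png',cv2.resize(p['img'][:,:,::-1],(800,600),interpolation=cv2.INTER_CUBIC))
q=W[(W[...,2]>84)&(W[...,2]<99)&(abs(W[...,0]-456)<70)&(W[...,1]<-70)&(W[...,1]>-190)]
A=np.c_[q[:,:2],np.ones(len(q))];co=np.linalg.lstsq(A,q[:,2],rcond=None)[0];print('lid tilt',co[:2]@X,co[:2]@Y)
c=(q.min(0)+q.max(0))/2;print(c,'xd,yd',(c[:2]-O)@X,(c[:2]-O)@Y)
for n in('side','scene'):
    s=snap(n,n+'14.png')
    for k in('bottle','card'): print(n,k,[(np.round(d['point']),round(d['confidence'],2)) for d in spotter.recognise(s,k)][:1])
s=cv2.imread('pics/side14.png');cv2.imwrite('pics/s14c.png',cv2.resize(s[130:250,220:370],None,fx=5,fy=5,interpolation=cv2.INTER_CUBIC))
```

```text
tcp [ 458.6 -135.7  293.2] [-3.1409e+00 -8.0000e-04  1.8351e+00]
lid tilt 0.003155933791327476 0.0009177719861764372
[ 455.52437095 -125.24768701   89.04784749] xd,yd 48.02822302624196 -0.27254603302691915
side bottle [(array([446., 328.,  42.]), 0.77)]
side card [(array([ 432., -235.,   11.]), 0.47)]
scene bottle [(array([449., 326.,  42.]), 0.66)]
scene card [(array([ 431., -242.,   13.]), 0.51)]
```

View pics/w14b.png

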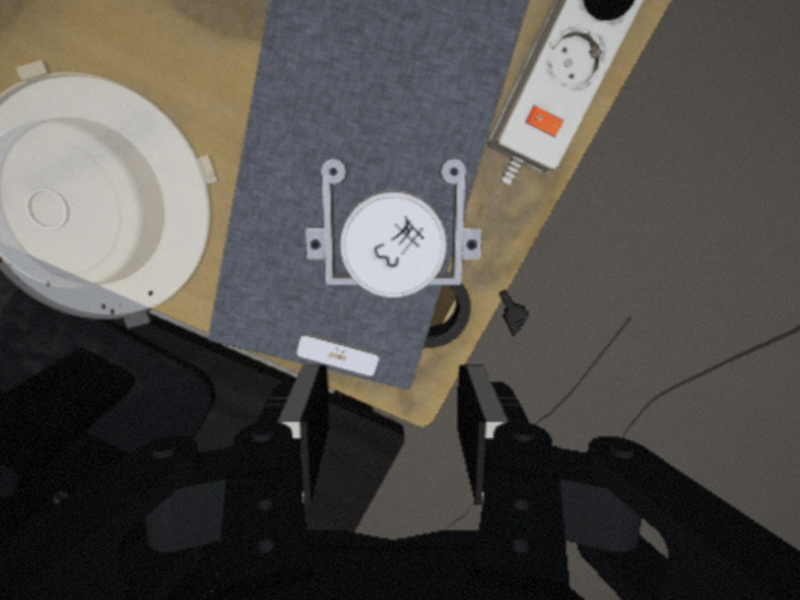

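View pics/s14c.png

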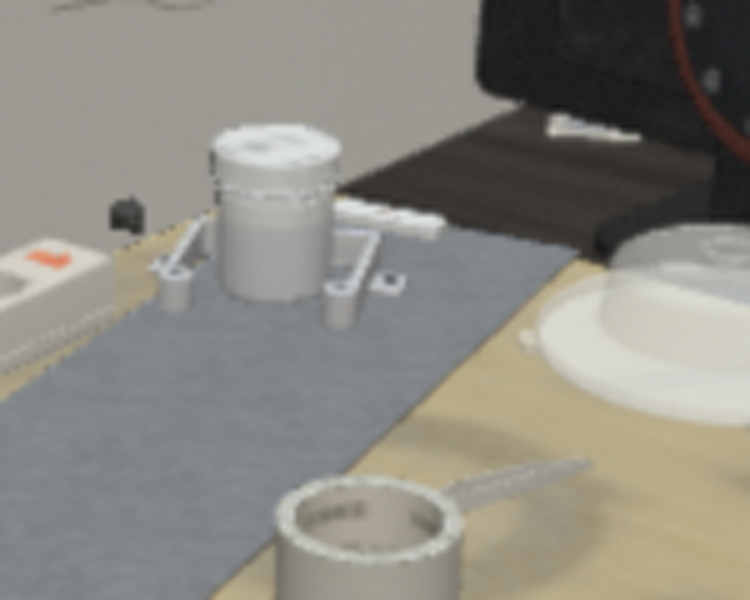

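Both looks give 48 mm, and the force rises at the same TCP position each time, so a camera bias of 2–3 mm is likely. To rule out parallax along the dock axis, I'll turn the tool a quarter and look straight down.

Request:
carry_out(
  rows=[
    [[0,0,0],1],
    [[0,0,0],1],
    [[0,0,0],1],
    [[0,0,0],1],
    [[0,0,0],1],
    [[0,0,0],1],
    [[0,0,0],1],
    [[0,0,0],1],
    [[0,0,0],1],
    [[0,0,0],1],
    [[0,0,0],1],
    [[0,0,0],1],
    [[0,0,0],1],
    [[0,0,0],1],
    [[0,0,0],1],
    [[-0.9,0,0],0],
    [[-0.9,0,0],0],
    [[0,0,0],0],
    [[0,0,0],0],
    [[0,0,0],0],
  ],
)

```text
time_s: 28.28
position: [407.4, -150.7, 294.0]
ee_rot: [3.141, -0.001, 0.263]
ft_force: [0.1, 0.0, 0.0]
grip_width: 39.3
```

Run:
```python
from dk import *
imaging.snapshot('wrist');imaging.snapshot('wrist')
p,M=wrist('w15.png');W=cloud(p,M);K=p['intrinsics'];st()
np.savez('/tmp/w15.npz',img=p['img'],K=K,M=M,W=W)
cv2.imwrite('pics/w15b.png',cv2.resize(p['img'][:,:,::-1],(800,600),interpolation=cv2.INTER_CUBIC))
q=W[(W[...,2]>84)&(W[...,2]<99)&(abs(W[...,0]-456)<70)&(W[...,1]<-70)&(W[...,1]>-190)]
r=np.c_[(q[:,:2]-O)@X,(q[:,:2]-O)@Y];print((r.min(0)+r.max(0))/2,np.ptp(r,axis=0))
q=W[(W[...,2]>18)&(W[...,2]<33)];r=np.c_[(q[:,:2]-O)@X,(q[:,:2]-O)@Y];b=r[(abs(abs(r[:,1])-45)<4)&(r[:,0]>70)&(r[:,0]<110)];print('back wall',len(b),np.percentile(b[:,0],[2,50,98]) if len(b) else 0)
for s in(1,-1):
    b=r[np.hypot(r[:,0],r[:,1]-47*s)<15];print('post',len(b),(b.min(0)+b.max(0))/2 if len(b) else 0)
```

```text
tcp [ 407.6 -150.6  294. ] [ 3.1413e+00 -7.0000e-04  2.6370e-01]
t 28.43 xd 60.0 yd -53.2 z 293.9 yaw 0.2639 F [0.  0.  0.8] w 39.5
[47.61517654  0.25967345] [71.80516172 72.04387889]
back wall 75 [84.53976715 87.17526237 90.37269515]
post 269 [ 2.19784749 47.25088726]
post 234 [  2.02525659 -45.86814551]
```

View pics/w15b.png

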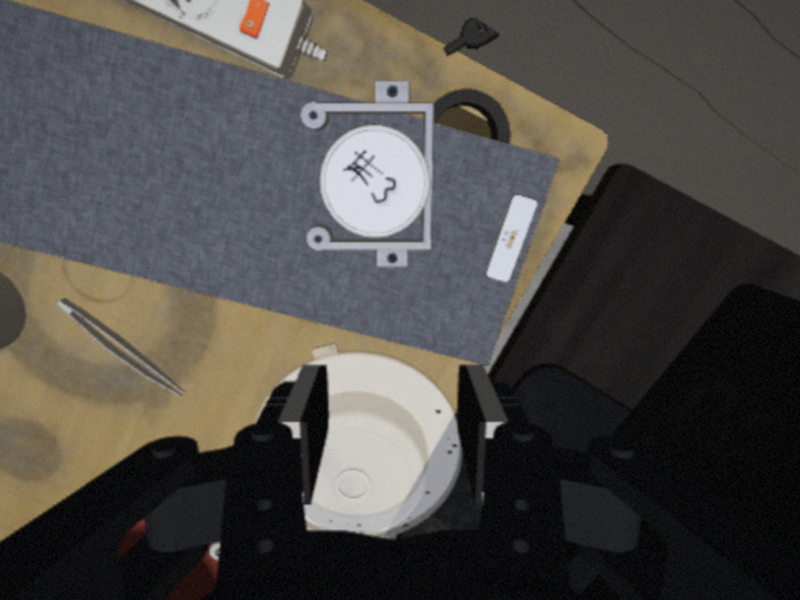

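Run:
```python
from dk import *
d=np.load('/tmp/w15.npz');c=cv2.resize(d['img'][50:170,185:285,::-1],None,fx=6,fy=6,interpolation=cv2.INTER_CUBIC);c=cv2.resize(c,None,fx=.8333,fy=.8333) if 0 else c[:600*2][:720]
cv2.imwrite('pics/w15c.png',cv2.resize(d['img'][55:155,190:290,::-1],None,fx=6,fy=6,interpolation=cv2.INTER_CUBIC))
```

```text
(no output)
```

View pics/w15c.png

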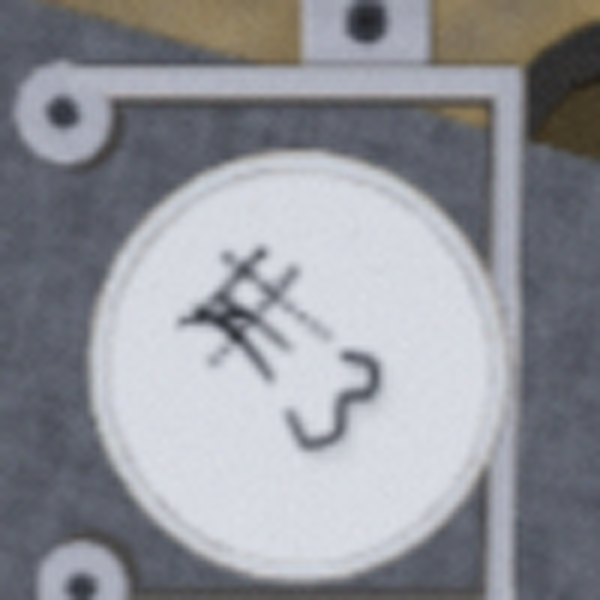

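Run:
```python
from dk import *
d=np.load('/tmp/w15.npz');M=d['M'];K=d['K']
f=lambda x,y,z:hit(M,K,190+(x+.5)/6-.5,55+(y+.5)/6-.5,z)[:2]
g=lambda p:np.round([(p-O)@X,(p-O)@Y],1)
for nm,x,y,z in(('postF',64,113,27),('postN',82,586,27),('lidL',88,365,92),('lidR',514,365,92),('lidT',300,150,92),('lidB',300,580,92),('stop in',488,365,27),('stop in top',494,110,27),('stop out',518,365,27)): print(nm,g(f(x,y,z)))
print('cam',g(M[:2,3]),M[2,3])
```

```text
postF [ 0.4 47.3]
postN [  0.4 -46.5]
lidL [12.4  1.4]
lidR [85.6  1.5]
lidT [49.1 36.4]
lidB [ 48.5 -35.6]
stop in [85.1 -1. ]
stop in top [85.4 47.9]
stop out [91.2 -1. ]
cam [60.3 15. ] 437.0016853526749
```

The straight-down view gives a lid centre of 49.0 mm and a stop face of 85.2 mm, so a real gap of about 2 mm remains. Pressing on after contact probably tilted the lid forward and kicked the base back. I have time for one more push, stopping at first contact.

Request:
carry_out(
  rows=[
    [[0,0,0],-1],
    [[0,0,0],-1],
    [[0,0,0],-1],
    [[0,0,0],-1],
    [[0,0,0],-1],
    [[0,0,0],-1],
    [[0,0,0],-1],
    [[0,0,0],-1],
    [[0,0,0],-1],
    [[0,0,0],-1],
    [[0,0,0],-1],
    [[0,0,0],-1],
    [[0,0,0],-1],
    [[0,0,0],-1],
    [[0,0,0],-1],
    [[0.9,0.45,0],0],
    [[0.9,0.45,0],0],
    [[0.9,0.45,0],0],
    [[0.9,0.45,0],0],
  ],
)

```text
time_s: 30.02
position: [431.6, -30.9, 293.8]
ee_rot: [3.141, -0.0, 1.834]
ft_force: [0.1, -0.2, 0.1]
grip_width: 39.2
```

Request:
carry_out(
  rows=[
    [[0,0,1],0],
    [[0,0,1],0],
    [[0,0,1],0],
    [[0,0,1],0],
    [[0,0,1],0],
    [[0,0,1],0],
    [[0,0,1],0],
    [[0,0,0.8],0],
    [[0,0,0.5],0],
    [[0,0,0.3],0],
    [[0,0,0],0],
    [[0,0,0],0],
    [[0,0,0],0],
    [[0,0,0],0],
    [[0,0,0],0],
  ],
)

```text
time_s: 31.27
position: [432.3, -32.6, 37.1]
ee_rot: [3.139, 0.001, 1.834]
ft_force: [-0.4, -0.1, 0.4]
grip_width: 39.4
```

```bash
python3 -c "
from dk import *
st()"
```

```text
t 31.27 xd -47.5 yd 1.4 z 37.1 yaw 1.8342 F [-0.4 -0.1  0.4] w 39.4
```

Request:
carry_out(
  rows=[
    [[0,-0.03,0.2],0],
    [[0,0,0.2],0],
    [[-0.1,0,0.03],0],
    [[-0.25,0,0],0],
    [[-0.25,0,0],0],
    [[-0.25,0,0],0],
    [[-0.25,0,0],0],
    [[-0.25,0,0],0],
    [[-0.25,0,0],0],
    [[-0.15,0,0],0],
    [[-0.05,0,0],0],
    [[0,0,0],0],
    [[0,0,0],0],
  ],
)

```text
time_s: 32.35
position: [443.8, -84.6, 22.6]
ee_rot: [-3.141, -0.0, 1.834]
ft_force: [-0.3, 0.7, 0.3]
grip_width: 39.1
```

```bash
python3 -c "
from dk import *
st()"
```

```text
t 32.35 xd 5.7 yd -1.0 z 22.6 yaw 1.8339 F [-0.3  0.7  0.3] w 39.1
```

Request:
carry_out(
  rows=[
    [[-0.08,0.03,-0.03],0],
    [[-0.06,0,0],0],
    [[-0.03,0,0],0],
    [[0,0,0],0],
    [[0,0,0],0],
  ],
)

```text
time_s: 32.77
position: [446.3, -89.4, 23.7]
ee_rot: [3.142, -0.0, 1.834]
ft_force: [-0.6, 0.6, 0.4]
grip_width: 39.1
```

Request:
carry_out(
  rows=[
    [[-0.02,0,0],0],
    [[0,0,0],0],
  ],
)

```text
time_s: 32.93
position: [446.4, -90.0, 23.7]
ee_rot: [-3.142, 0.0, 1.834]
ft_force: [-0.7, 1.1, 0.2]
grip_width: 39.2
```

Request:
carry_out(
  rows=[
    [[-0.01,0,0],0],
    [[0,0,0],0],
  ],
)

```text
time_s: 33.1
position: [446.5, -90.3, 23.7]
ee_rot: [-3.142, -0.0, 1.834]
ft_force: [0.4, 0.4, -0.3]
grip_width: 39.2
```

Request:
carry_out(
  rows=[
    [[-0.015,0,0],0],
    [[0,0,0],0],
    [[0,0,0],0],
  ],
)

```text
time_s: 33.35
position: [446.6, -90.7, 23.7]
ee_rot: [-3.142, -0.0, 1.834]
ft_force: [-0.1, 1.1, 0.9]
grip_width: 39.3
```

Run:
```python
from dk import *
st()
p=snap('side','s16.png');cv2.imwrite('pics/s16c.png',cv2.resize(p['img'][130:230,230:330,::-1],None,fx=6,fy=6,interpolation=cv2.INTER_CUBIC))
st()
```

```text
t 33.35 xd 12.3 yd 0.1 z 23.7 yaw 1.834 F [-0.1  1.1  0.9] w 39.3
t 33.4 xd 12.3 yd 0.2 z 23.7 yaw 1.8341 F [-0.1  0.9  0.3] w 39.2
```

View pics/s16c.png

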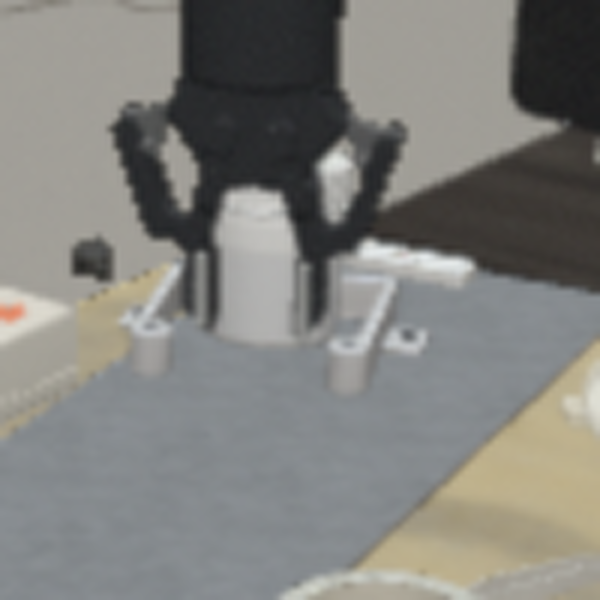

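Request:
carry_out(
  rows=[
    [[-0.01,0,0],0],
    [[0,0,0],0],
    [[0,0,0],0],
  ],
)

```text
time_s: 33.65
position: [446.7, -90.9, 23.7]
ee_rot: [-3.141, -0.0, 1.834]
ft_force: [-0.7, 0.6, 1.7]
grip_width: 39.1
```

Request:
carry_out(
  rows=[
    [[0.02,0,0],0],
    [[0.02,0,0],0],
    [[0.04,0,0],0],
    [[0.1,0,0],0],
    [[0.3,0,0],0],
    [[0.4,0,0],0],
    [[0.4,0,0],0],
    [[0.4,0,0],0],
    [[0.35,0,0],0],
    [[0,0,0],0],
  ],
)

```text
time_s: 34.48
position: [429.4, -29.9, 23.3]
ee_rot: [-3.14, -0.001, 1.837]
ft_force: [-0.7, 0.6, 0.5]
grip_width: 38.8
```

Request:
carry_out(
  rows=[
    [[0,0,-1],0],
    [[0,0,-1],0],
    [[0,0,-1],0],
    [[0,0,-1],0],
    [[-0.4,0,-1],0],
    [[-0.4,0,-1],0],
    [[-0.4,0,-1],0],
    [[-0.4,0,-1],0],
    [[-0.4,0,-1],0],
    [[-0.8,0,0],0],
    [[-0.8,0,0],0],
    [[0,0,0],0],
    [[0,0,0],0],
    [[0,0,0],0],
    [[0,0,0],0],
  ],
)

```text
time_s: 35.73
position: [458.5, -135.6, 293.1]
ee_rot: [-3.141, -0.001, 1.835]
ft_force: [-0.7, 0.4, -0.3]
grip_width: 39.2
```

Run:
```python
from dk import *
imaging.snapshot('wrist')
p,M=wrist('w17.png');W=cloud(p,M);K=p['intrinsics'];st()
a=np.load('/tmp/w14.npz');
for nm,W_,M_ in(('before',a['W'],a['M']),('now',W,M)):
    q=W_[(W_[...,2]>84)&(W_[...,2]<99)&(abs(W_[...,0]-456)<70)&(W_[...,1]<-70)&(W_[...,1]>-190)]
    r=np.c_[(q[:,:2]-O)@X,(q[:,:2]-O)@Y];print(nm,'lid',(r.min(0)+r.max(0))/2,r.mean(0))
    q=W_[(W_[...,2]>18)&(W_[...,2]<33)];r=np.c_[(q[:,:2]-O)@X,(q[:,:2]-O)@Y]
    for s in(1,-1):
        b=r[np.hypot(r[:,0],r[:,1]-47*s)<14];print('post',len(b),b.mean(0))
cv2.imwrite('pics/w17b.png',np.hstack([cv2.resize(i[85:205,195:315,::-1],(400,400),interpolation=cv2.INTER_CUBIC) for i in(a['img'],p['img'])]))
```

```text
tcp [ 458.6 -135.6  293.2] [-3.1409e+00 -8.0000e-04  1.8351e+00]
t 35.83 xd 58.8 yd 0.1 z 293.3 yaw 1.8352 F [-0.2  0.2  0.3] w 39.3
before lid [47.67669154 -0.48015178] [46.94679756 -0.42201469]
post 241 [ 0.81351271 46.79427338]
post 240 [  0.77479632 -47.44614169]
now lid [47.67274329 -0.60617055] [46.92908998 -0.372331  ]
post 241 [ 0.74285501 46.80642696]
post 233 [  0.85439491 -47.27763737]
```

View pics/w17b.png

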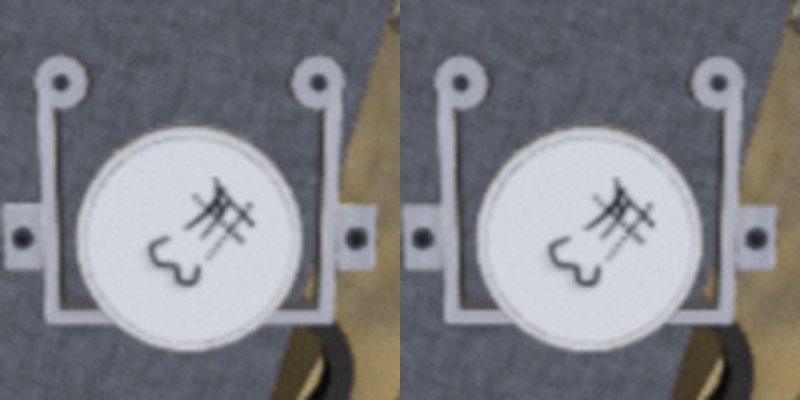

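```bash
python3 -c "
from dk import *
st();print(job.hand_in())"
```

```text
t 35.83 xd 58.8 yd 0.1 z 293.3 yaw 1.8352 F [-0.2  0.2  0.3] w 39.3
the job is handed in; nothing more can be done
None
```

The jar is parked upright in the dock, and I handed the job in at 35.8 s with the arm raised clear. One check disagrees: the camera puts the jar about 2–3 mm short of the back stop.

- **How it got there:** I set the fingers about 39 mm apart and cradled the jar from behind. I pushed it along the mat onto the dock's axis, checked alignment from above (about 0.5 mm off), then pushed it slowly through the posts to the stop. It was never gripped or lifted.
- **Against the stop:** The wrist camera puts the jar's centre at about 47–49 mm past the posts; 51 mm is expected. Pushing showed it blocked. Force rose at the same arm position on the first two pushes, peaking at 7 N and 5 N, and a third, lighter push got a slight response there. The pictures after each push show the same position to within the measurement noise. I take the jar to be touching the stop and the difference to be camera bias (calibration is good to about 2 mm), but I could not see the contact directly.
- **Upright:** The lid measured level afterwards. The harder presses against the stop gave a small upward force at the wrist, so the jar may have rocked slightly then.
- **Bystanders:** The bottle and card were found within the network's scatter (a few mm) of their starting positions.

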